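# Stir the drying beads

### The arm

A 6-joint arm with a two-finger parallel gripper is mounted at the origin on the work surface. World frame = base frame: x ahead of the robot, y to its left, z up, the work surface at z = 0. Lengths are in mm, angles in rad, forces in N, time in s.
With the tool pointing down it reaches from about 375 to 925 mm from the base axis. Payload 5.7 kg.
Tool frame: the origin (TCP) lies on the centre line of the jaws, within the pads' length; the fingertips stand 25 mm ahead of it and the grasp point (between the pads) lies 6 mm ahead of it; z points along the fingers, y is the line along which they close (so a half turn about z gives the same grasp; the last joint's range is limited). The gripper opens to 85 mm and grips with 20 to 120 N. Pads are 22 mm wide; open, the fingers measure 114 mm over their backs; the gripper's body (76 mm by 85 mm) begins 54 mm behind the grasp point. The pads swing forward as they close: fully open they stand 13 mm farther back than shut.
Start: joints at [1.219, 0.359, 1.51, -0, 1.272, -0.115], TCP at [140.751, 583.228, 256.267] pointing down, gripper open.
Joint ranges: [-2.97, 2.97], [-1.01, 2.36], [0.21, 2.38], [-0.96, 4.11], [0.2, 2.71], [-2.98, 2.98]. Speed limits (rad/s): [2.39, 2.39, 3.14, 3.14, 3.14, 3.14].

### API

Orientations are given as a rotation vector (axis times angle).
In Python, from workcell import * gives the robot as it stands. The module is installed in compiled form; this text tells all that it offers.
- The arm moves only by the tool arm_command, never from a script. Its arguments are lists of equal length, an entry for each row: "dp": the shift along the tool's x, y, z in m, a list of three; "rot": the turn, a rotation vector about the tool's x, y, z in rad, a list of three; "fingers": the closure, from 0 (fully open) to 1 (shut). A call has exactly 8 rows; each row shifts and turns the commanded pose from where the row before left it, along the tool's axes as they then stand; what a row does not reach is not made up. A row lasts 1/8 s, in which the tool goes at most 62.5 mm and 10.7 degrees, less where a joint would pass 70% of its speed; a pose out of reach is approached as far as the arm can. A call with a gripper value outside its range is refused whole. The fingers move at their own pace and stop on an object; "squeeze" is the grip in N (left out, the last holds). Time passes only in rows, so rows that do not move let the fingers close, or fill a call up. It gives the time, the measured TCP pose, the force, the opening and the grip force at its end, in the units of the state.
- state(): the state, without advancing time (a new reading comes with each control period).
- get_image(name): name is "scene" or "side" or "wrist"; returns a dict with "img" (420x560x3 uint8, red, green, blue), "fx", "fy", "cx", "cy" (pixels), "k1" (the pictures are not rectified: a ray, as slopes to the right and down, at radius r is drawn at 1 + k1 r^2 times it, then the intrinsics apply), "view" (4x4, takes a point from world to camera coordinates). Camera axes: x right, y up, looking along -z (the intrinsics and any distortion apply to the point x, -y, -z); pixel columns grow to the right and rows downward; lengths in mm; the calibration is good to about 2 mm. A picture is of the moment at which its call begins. There is no depth.
- close_job(): hands the job in; it is judged then, once.
The state is a dict: "time": time; "joint_positions": joint angles; "joint_velocities": joint speeds; "joint_efforts": joint torques, N m; "tool_pos": TCP position; "eef_rot": TCP orientation; "ft_force": force on the tool from outside, world axes, zero at the start; "moment": the same for the moment, N m; "finger_gap": finger opening in mm; "grip_force": force on a finger pad.
Only numpy, scipy, OpenCV 4.12 (cv2) and the standard library are available. Lean on these libraries where they do the work, as an engineer would, in place of code of your own. Each camera call takes 0.05 s, during which the arm holds its last target. There are 200 camera calls.

### The job

Take the ball-ended wooden stick from its rest, work its ball down between the chunky drying beads in the stoneware bowl and, keeping it lightly rubbing on the rubber mat at the bottom without pressing hard, go round at least three full times well out from the middle, stirring on as needed until every bead lies clearly away from where it was at the start. Keep every bead in the bowl and the gripper off them, then lay the stick back level in both notches of its rest, centred as you found it, and let go. Leave the blower, the filter case and the dish of caps alone.

Things in the scene. Friction and masses are not known exactly. Their poses are not given: they have to be found in the camera images.
- bowl: open round white stoneware bowl, fixed to the shelf; outer diameter 132 mm at the rim, 34 mm high, inner diameter about 118 mm (wall 5 mm, almost upright); origin at the centre of its underside, axes parallel to the world's, z up
- bowl_rim (a point): centre of the bowl's mouth, 34 mm above the bowl's underside
- liner: flat black rubber mat fixed on the bowl's floor, 114 mm in diameter, 4 mm thick; origin at the centre of its underside; its upper face, 4 mm above that and 24 mm below the bowl's rim, is what the beads lie on
- stick: light wooden stirring stick, about 45 g: straight flat handle 206 mm long, 14 mm wide and 10 mm thick, with a 26 mm wooden ball at one end; origin at the middle of the handle, on its axis; x along the handle towards the ball, y across its 14 mm width, z up as it lies. It starts lying level in the rest, ball towards the robot
- stick_ball (a point): centre of the stick's ball (radius 13 mm), 110 mm along x from the stick's origin; the ball juts 13 mm past this point
- rest: fixed wooden rest, base 150 x 60 x 6 mm, with two uprights (each 12 mm thick, at 60 mm either side of its middle, 38 mm high) whose open notches, 28 mm wide, carry the handle with its underside 24 mm above the shelf; 108 mm free between the uprights for the fingers; origin at the centre of its underside, x along the stick
- rest_mid (a point): where the middle of the handle (the stick's origin) is when the stick lies in the rest, 29 mm above the rest's underside
- blower: black rubber air blower standing upright, 60 mm diameter, 125 mm tall, origin at centre of its underside; leave it alone
- filter_case: flat round plastic filter case, 76 mm diameter, 18 mm high, origin at centre of its underside; leave it alone
- dish: small white ceramic dish, 88 mm diameter, 18 mm high, holding three black lens caps, origin at centre of its underside; leave it alone
- bead0: chunky ten-gram terracotta-coloured desiccant bead, a short faceted barrel 22 mm in diameter and 18 mm high, one of seven alike in the bowl (one near the middle, six round it); origin at its centre, z along its axis (upright at the start)
- bead1: chunky ten-gram terracotta-coloured desiccant bead, a short faceted barrel 22 mm in diameter and 18 mm high, one of seven alike in the bowl (one near the middle, six round it); origin at its centre, z along its axis (upright at the start)
- bead2: chunky ten-gram terracotta-coloured desiccant bead, a short faceted barrel 22 mm in diameter and 18 mm high, one of seven alike in the bowl (one near the middle, six round it); origin at its centre, z along its axis (upright at the start)
- bead3: chunky ten-gram terracotta-coloured desiccant bead, a short faceted barrel 22 mm in diameter and 18 mm high, one of seven alike in the bowl (one near the middle, six round it); origin at its centre, z along its axis (upright at the start)
- bead4: chunky ten-gram terracotta-coloured desiccant bead, a short faceted barrel 22 mm in diameter and 18 mm high, one of seven alike in the bowl (one near the middle, six round it); origin at its centre, z along its axis (upright at the start)
- bead5: chunky ten-gram terracotta-coloured desiccant bead, a short faceted barrel 22 mm in diameter and 18 mm high, one of seven alike in the bowl (one near the middle, six round it); origin at its centre, z along its axis (upright at the start)
- bead6: chunky ten-gram terracotta-coloured desiccant bead, a short faceted barrel 22 mm in diameter and 18 mm high, one of seven alike in the bowl (one near the middle, six round it); origin at its centre, z along its axis (upright at the start)
Things that resemble listed ones, but are neither listed nor needed, are in the scene too. Of the things like the stick, leave any that is pink; of the rest the smaller one is meant.

How it is judged (in metres and radians):
On the way, in this order (a step that is already met when the one before it is completed fails the run):
1. the stick is lifted out of its rest (height (world z) of stick above 0.07 m), for 0.05 s.
2. first round: the ball rubs on the rubber mat, more than 15 mm to the far side of the bowl's centre (world x) (x of stick_ball in the frame of bowl above 0.015 m and contact force between stick and liner above 0.3 N and horizontal distance between stick_ball and bowl below 0.06 m and z of stick_ball in the frame of bowl below 0.03 m), for 0.05 s.
3. first round: the ball rubs on the rubber mat, more than 15 mm to the near side of the bowl's centre (world x) (x of stick_ball in the frame of bowl below -0.015 m and contact force between stick and liner above 0.3 N and horizontal distance between stick_ball and bowl below 0.06 m and z of stick_ball in the frame of bowl below 0.03 m), for 0.05 s.
4. second round: the ball rubs on the rubber mat, more than 15 mm to the far side of the bowl's centre (world x) (all of step 2), for 0.05 s.
5. second round: the ball rubs on the rubber mat, more than 15 mm to the near side of the bowl's centre (world x) (all of step 3), for 0.05 s.
At the end, for the whole second after the job is handed in: The stick lies level, released and at rest in both notches of its rest (its middle within 20 mm of where it lay when centred, within 0.12 rad of the rest's length); all seven beads are in the bowl and each lies more than 8 mm from where it was at the start (distance between stick and rest_mid below 0.02 m and angle between the x axis of stick and the x axis of rest, either way round below 0.12 rad and height (world z) of stick between 0.024 and 0.034 m and linear speed of stick below 0.02 m/s and contact force between stick and rest above 0.1 N and distance of each of bead0, bead1, bead2, bead3, bead4, bead5, bead6 from where it was at the start of the episode above 0.008 m and horizontal distance between each of bead0, bead1, bead2, bead3, bead4, bead5, bead6 and bowl below 0.06 m and z of each of bead0, bead1, bead2, bead3, bead4, bead5, bead6 in the frame of bowl below 0.045 m); the robot touches nothing.
It fails at once if the rubber mat is pressed harder than 20 N (contact force between stick and liner above 20 N).
It fails at once if the gripper touches a bead (contact force between any of the arm, the fingers and bead0 above 0.3 N or contact force between any of the arm, the fingers and bead1 above 0.3 N or contact force between any of the arm, the fingers and bead2 above 0.3 N or contact force between any of the arm, the fingers and bead3 above 0.3 N or contact force between any of the arm, the fingers and bead4 above 0.3 N or contact force between any of the arm, the fingers and bead5 above 0.3 N or contact force between any of the arm, the fingers and bead6 above 0.3 N).
It fails at once if a bead leaves the bowl (horizontal distance between any of bead0, bead1, bead2, bead3, bead4, bead5, bead6 and bowl above 0.066 m).
It fails at once if a bystander (blower, filter case or dish) is moved by more than 20 mm (distance of any of blower, filter_case, dish from where it was at the start of the episode above 0.02 m).
It also fails if it takes over 72 s, if anything falls off the work surface, if the arm or the gripper's body presses on something with over 40 N, if the wrist force passes 120 N, or if a joint passes its speed limit or range.

## Working session

There is one attempt and no reset: what is moved stays moved. The work goes in short steps, Python scripts to look and compute and a tool call to move; the robot and the scene stay as the last step left them, time stands still between calls to the robot, and variables do not carry over. Pictures are saved under pics/ and viewed, at most 10 in all, crops included, and the job is handed in when it is done.

Besides the shell and the picture viewer there is one more tool, called after "Call:" as name(argument=value, ...), one argument or row to a line, values as JSON. arm_command: Moves the arm, as the interface text tells. Its arguments: {"type":"object","properties":{"dp":{"type":"array"},"rot":{"type":"array"},"fingers":{"type":"array"},"squeeze":{"type":"number"}},"required":["dp","rot","fingers"]}

```bash
mkdir -p pics; cat > h.py <<'E'
from workcell import *
import numpy as np, cv2, pickle
from scipy.spatial.transform import Rotation as R
def snap(n,f):
    d=get_image(n); cv2.imwrite(f'pics/{f}.png',d['img'][:,:,::-1]); pickle.dump(d,open(f'pics/{f}.pkl','wb')); return d
def load(f): return pickle.load(open(f'pics/{f}.pkl','rb'))
def ray(d,u,v):
    x=(u-d['cx'])/d['fx']; y=(v-d['cy'])/d['fy']
    a,b=x,y
    for _ in range(20):
        s=1+d['k1']*(a*a+b*b); a,b=x/s,y/s
    V=np.array(d['view']); Rm=V[:3,:3]; t=V[:3,3]
    return -Rm.T@t, Rm.T@np.array([a,-b,-1.])
def at(d,u,v,z):
    o,r=ray(d,u,v); return o+r*(z-o[2])/r[2]
def proj(d,p):
    V=np.array(d['view']); c=V[:3,:3]@np.array(p)+V[:3,3]
    a,b=c[0]/-c[2],-c[1]/-c[2]; s=1+d['k1']*(a*a+b*b)
    return np.array([d['cx']+d['fx']*a*s,d['cy']+d['fy']*b*s])
E
python3 - <<'E'
from h import *
a=snap('scene','s0');b=snap('side','d0');c=snap('wrist','w0')
im=np.hstack([cv2.resize(x['img'],(400,300)) for x in(a,b)])
for x in (a,b): print(-np.array(x['view'])[:3,:3].T@np.array(x['view'])[:3,3],x['fx'],x['k1'])
cv2.imwrite('pics/s0b.png',cv2.resize(a['img'],(800,600))[:,:,::-1])
cv2.imwrite('pics/d0b.png',cv2.resize(b['img'],(800,600))[:,:,::-1])
print(state())
E
```

```text
[947.054591   -64.57358019 757.00448511] 380.7494836219023 -0.019559198486409992
[ 182.57195934 -672.56674148  881.9261766 ] 407.6565377055547 -0.06922684276024303
{'time': 0.15, 'joint_positions': array([ 1.21889749e+00,  3.59374763e-01,  1.51116531e+00, -2.55132306e-06,
        1.27250441e+00, -1.15069762e-01]), 'joint_velocities': array([ 0.00056707, -0.00077914, -0.00185879, -0.00167413, -0.00157526,
        0.00170511]), 'joint_efforts': array([ 3.57642330e-04, -5.28033829e+01, -2.78927153e+01, -3.54522090e-04,
        8.41168512e-03,  1.46906325e-05]), 'tool_pos': array([140.59741918, 582.80209235, 255.63274532]), 'eef_rot': array([-3.71100787e-01, -3.11926083e+00,  2.21930575e-03]), 'ft_force': array([-0.01892119,  0.79644083,  0.98569183]), 'moment': array([ 0.01404714, -0.02811531, -0.04132623]), 'grip_force': 0.0, 'finger_gap': 85.55944976560824}
```

View pics/s0b.png

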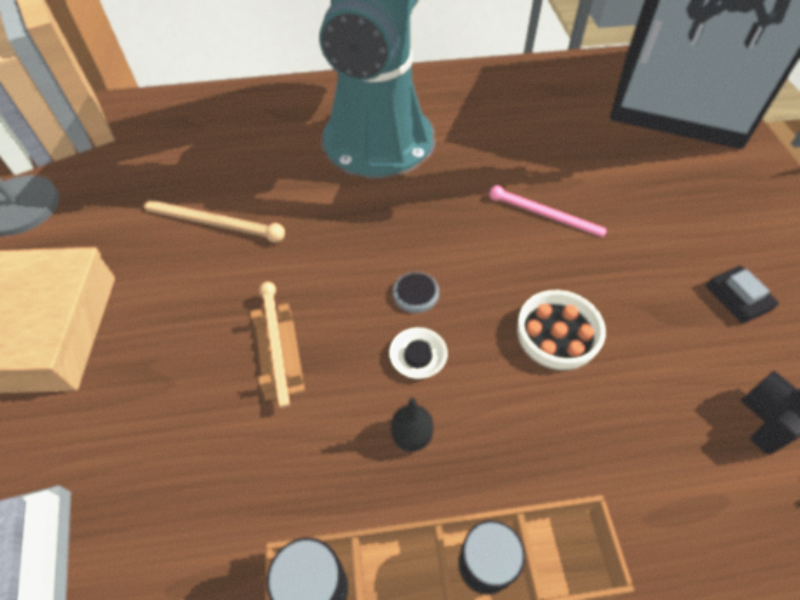

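View pics/d0b.png

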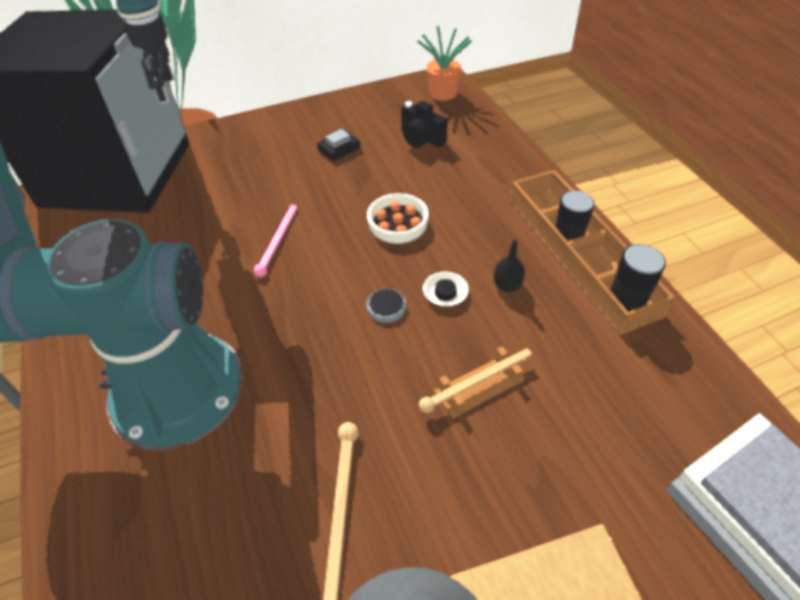

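```bash
python3 - <<'E'
from h import *
a=load('s0')['img'];b=load('d0')['img']
c=lambda i,u,v,w,h,k:cv2.resize(i[v:v+h,u:u+w],(w*k,h*k),interpolation=cv2.INTER_CUBIC)
L=c(a,165,190,66,100,6);Rr=np.vstack([c(b,288,238,100,75,4),c(a,345,192,100,75,4)])
cv2.imwrite('pics/c1.png',np.hstack([L,Rr])[:,:,::-1])
E
```

```text
(no output)
```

View pics/c1.png

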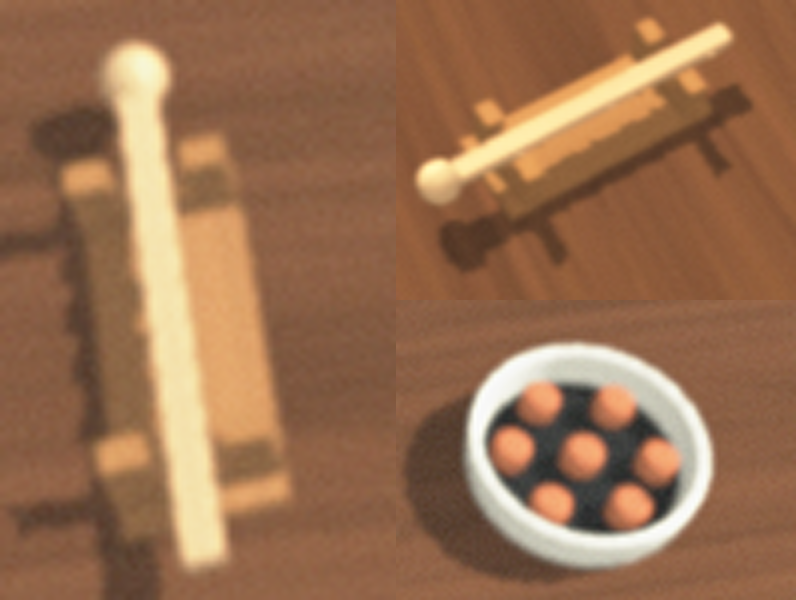

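```bash
cat > m.py <<'E'
from h import *
from scipy.optimize import minimize,least_squares
a=load('s0');b=load('d0')
def px(P,d1,d2,p1,p2):
    o1,r1=ray(d1,*p1);o2,r2=ray(d2,*p2)
    A=np.array([r1,-r2]).T; s=np.linalg.lstsq(A,o2-o1,rcond=None)[0]
    q1=o1+s[0]*r1;q2=o2+s[1]*r2; print(P,(q1+q2)/2,'gap',np.linalg.norm(q1-q2)); return (q1+q2)/2
o=lambda u,v,x0,y0,k,X=0,Y=0:(x0+(u+.5-X)/k-.5,y0+(v+.5-Y)/k-.5)
B=px('ball',a,b,o(135,75,165,190,6),o(440,181,288,238,4,396))
E=px('end',a,b,o(205,562,165,190,6),o(724,37,288,238,4,396))
print('len',np.linalg.norm(B-E))
for d,p,q in((a,o(135,75,165,190,6),o(205,562,165,190,6)),(b,o(440,181,288,238,4,396),o(724,37,288,238,4,396))):
    x=at(d,*p,29);y=at(d,*q,32);print(x,y,np.linalg.norm(x-y),np.degrees(np.arctan2(*(x-y)[[1,0]])))
# other stick length, on table
x=at(a,275/1.4286,232/1.4286,16);y=at(a,147/1.4286,206/1.4286,10);print('other',x,y,np.linalg.norm(x-y))
t=np.linspace(0,2*np.pi,60)
def hull(d,c):
    P=[proj(d,[c[0]+r*np.cos(s),c[1]+r*np.sin(s),z]) for r,z in((66,34),(64,1)) for s in t]
    return cv2.convexHull((np.array(P)*16).astype(np.int32))
for n,d,roi in(('scene',a,(355,195,430,265)),('side',b,(252,130,305,175))):
    m=np.zeros((420,560),np.uint8);u0,v0,u1,v1=roi
    im=d['img'].astype(int);w=(im.min(2)>105);m[v0:v1,u0:u1]=w[v0:v1,u0:u1]
    pts=cv2.findNonZero(m);H=cv2.convexHull(pts);M=cv2.fillConvexPoly(np.zeros_like(m),H,1)
    print(n,cv2.boundingRect(H))
    def cost(c):
        K=cv2.fillConvexPoly(np.zeros((420,560),np.uint8),hull(d,c),255,cv2.LINE_AA,4)
        return np.abs(K/255.-M).sum()
    c0=at(d,pts[:,0,0].mean(),pts[:,0,1].mean(),20)[:2]
    r=minimize(cost,c0,method='Nelder-Mead',options=dict(initial_simplex=[c0,c0+[6,0],c0+[0,6]]));print(r.x,r.fun,M.sum())
print('centre bead',at(a,*o(582,456,345,192,4,396,300),23))
# bystanders
for n,u,v in(('filter',415,291),('dish',418,353),('blower',413,430)): print(n,at(a,u/1.4286,v/1.4286,16))
E
python3 m.py
```

```text
ball [ 393.15460553 -225.61026758   29.32252367] gap 2.5288561815027926
end [ 603.3306007  -200.52336331   25.72023679] gap 1.8713707484072186
len 211.69855497900454
[ 391.93110879 -224.77256163   29.        ] [ 605.66454303 -198.64924788   32.        ] 215.344859322395 -173.03165386298616
[ 393.87396888 -226.59893843   29.        ] [ 600.74012127 -204.78699083   32.        ] 208.0345309391167 -173.9809783022928
other [ 254.97223139 -214.73221363   16.        ] [ 146.63423311 -461.25450099   10.        ] 269.3443150236511
scene (362, 202, 63, 57)
[527.23638984 236.75618117] 85.2235294117647 2848
side (256, 135, 45, 36)
[529.40036702 235.69853384] 55.811764705882354 1299
centre bead [531.88127775 232.09351121  23.        ]
filter [421.42286327  18.80521931  16.        ]
dish [539.36061029   6.29987559  16.        ]
blower [662.18970257 -19.20090547  16.        ]
```

The two pale wooden sticks are at about (215,220) and (275,345) in the scene view, and the pink one is at (548,212). The first measures about 269 mm and lies loose. The one in the rest measures about 213 mm, so it is the smaller non-pink one and is the one meant; the enlarged crop confirms it lies in the rest's notches. The bowl is at about (528,236).

Call:
arm_command(
  dp=[
    [-0.046,-0.0305,0],
    [-0.046,-0.0305,0],
    [-0.046,-0.0305,0],
    [-0.046,-0.0305,0],
    [-0.046,-0.0305,0],
    [-0.046,-0.0305,0],
    [-0.046,-0.0305,0],
    [-0.046,-0.0305,0],
  ],
  rot=[
    [0,0,0],
    [0,0,0],
    [0,0,0],
    [0,0,0],
    [0,0,0],
    [0,0,0],
    [0,0,0],
    [0,0,0],
  ],
  fingers=[0.3,0.3,0.3,0.3,0.3,0.3,0.3,0.3],
  squeeze=100,
)

```text
time: 1.15
tool_pos: [442.2, 258.2, 256.2]
eef_rot: [-0.371, -3.119, 0.0]
ft_force: [1.5, 1.4, 0.2]
finger_gap: 59.8
grip_force: 0.0
```

```bash
cat > plan.py <<'E'
from h import *
def plan(tp,yaw,tilt=0,n=8,p0=None,R0=None):
    """tool x horizontally at yaw (deg), tilted down by tilt (deg) about tool y; print rows"""
    s=state(); p0=s['tool_pos'] if p0 is None else np.array(p0)
    if R0 is None: R0=R.from_rotvec(s['eef_rot'])
    Rt=R.from_matrix(base(yaw,tilt)); dR=(R0.inv()*Rt).as_rotvec()
    d=(np.array(tp)-p0)/n; r=dR/n; Rc=R0
    print('now',s['tool_pos'].round(1),'d',d.round(2),'r',r.round(4))
    print([list(map(float,((R0*R.from_rotvec(r*i)).inv().apply(d)/1000).round(4))) for i in range(n)])
def base(yaw,tilt):
    y=np.radians(yaw);t=np.radians(tilt)
    x=np.array([np.cos(y)*np.cos(t),np.sin(y)*np.cos(t),-np.sin(t)])
    Y=np.array([np.sin(y),-np.cos(y),0.]) # z=x×Y
    return np.array([x,Y,np.cross(x,Y)]).T
E
python3 - <<'E'
from plan import *
print(R.from_rotvec(state()['eef_rot']).as_matrix().round(3),base(166.4,0).round(3))
plan([522.4,-210.7,120],186.5,0,n=8)
E
```

```text
[[-0.972  0.235 -0.   ]
 [ 0.235  0.972  0.   ]
 [ 0.    -0.    -1.   ]] [[-0.972  0.235  0.   ]
 [ 0.235  0.972  0.   ]
 [-0.     0.    -1.   ]]
now [442.2 258.2 256.2] d [ 10.03 -58.61 -17.03] r [ 0.     -0.     -0.0438]
[[-0.0235, -0.0546, 0.017], [-0.0211, -0.0556, 0.017], [-0.0186, -0.0565, 0.017], [-0.0161, -0.0572, 0.017], [-0.0136, -0.0579, 0.017], [-0.0111, -0.0584, 0.017], [-0.0085, -0.0589, 0.017], [-0.0059, -0.0592, 0.017]]
```

Call:
arm_command(
  dp=[
    [-0.0235,-0.0546,0.015],
    [-0.0211,-0.0556,0.015],
    [-0.0186,-0.0565,0.015],
    [-0.0161,-0.0572,0.015],
    [-0.0136,-0.0579,0.015],
    [-0.0111,-0.0584,0.015],
    [-0.0085,-0.0589,0.015],
    [-0.0059,-0.0592,0.015],
  ],
  rot=[
    [0,0,-0.0438],
    [0,0,-0.0438],
    [0,0,-0.0438],
    [0,0,-0.0438],
    [0,0,-0.0438],
    [0,0,-0.0438],
    [0,0,-0.0438],
    [0,0,-0.0438],
  ],
  fingers=[0.3,0.3,0.3,0.3,0.3,0.3,0.3,0.3],
)

```text
time: 2.15
tool_pos: [521.5, -211.2, 135.7]
eef_rot: [-0.18, 3.136, 0.0]
ft_force: [0.5, 0.3, -0.0]
finger_gap: 59.7
grip_force: 0.0
```

```bash
python3 - <<'E'
from plan import *
plan([522.4,-210.7,37],186.5,0,n=6)
d=snap('wrist','w1'); cv2.imwrite('pics/w1.png',d['img'][:,:,::-1])
for q in([502.3,-212.9,34],[522.4,-210.7,34],[393,-225.6,29],[604.5,-201.2,34]):print(proj(d,q).round(0))
E
```

```text
now [ 521.5 -211.2  135.7] d [  0.16   0.09 -16.45] r [0.     0.     0.0002]
[[-0.0002, 0.0001, 0.0164], [-0.0002, 0.0001, 0.0164], [-0.0002, 0.0001, 0.0164], [-0.0002, 0.0001, 0.0164], [-0.0002, 0.0001, 0.0164], [-0.0002, 0.0001, 0.0164]]
[280. 192.]
[280. 220.]
[280.   9.]
[280. 323.]
```

View pics/w1.png

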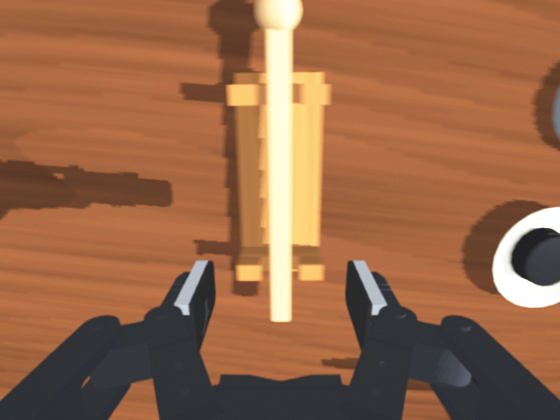

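The wrist view shows the ball at (278,10), the handle's far end at (281,321) and the uprights at rows 95 and 268. This matches the projected pose, so I go down and grip.

Call:
arm_command(
  dp=[
    [0,0,0.0165],
    [0,0,0.0165],
    [0,0,0.0165],
    [0,0,0.0165],
    [0,0,0.0165],
    [0,0,0.016],
    [0,0,0],
    [0,0,0],
  ],
  rot=[
    [0,0,0],
    [0,0,0],
    [0,0,0],
    [0,0,0],
    [0,0,0],
    [0,0,0],
    [0,0,0],
    [0,0,0],
  ],
  fingers=[0.3,0.3,0.3,0.3,0.3,0.3,0.3,1],
)

```text
time: 3.2
tool_pos: [521.6, -209.4, 37.9]
eef_rot: [-0.178, 3.136, -0.0]
ft_force: [0.9, -0.0, -1.1]
finger_gap: 43.3
grip_force: 0.0
```

Call:
arm_command(
  dp=[
    [0,0,0],
    [0,0,0],
    [0,0,0],
    [0,0,0],
    [0,0,0],
    [0,0,0],
    [0,0,-0.002],
    [0,0,-0.004],
  ],
  rot=[
    [0,0,0],
    [0,0,0],
    [0,0,0],
    [0,0,0],
    [0,0,0],
    [0,0,0],
    [0,0,0],
    [0,0,0],
  ],
  fingers=[1,1,1,1,1,1,1,1],
)

```text
time: 4.2
tool_pos: [521.2, -209.1, 43.9]
eef_rot: [0.178, -3.136, -0.0]
ft_force: [-0.5, -0.1, -0.4]
finger_gap: 11.2
grip_force: 97.6
```

Call:
arm_command(
  dp=[
    [0,0,-0.012],
    [0,0,-0.025],
    [0,0,-0.025],
    [0,0,-0.025],
    [0,0,-0.025],
    [0,0,-0.025],
    [0,0,-0.025],
    [0,0,-0.018],
  ],
  rot=[
    [0,0,0],
    [0,0,0],
    [0,0,0],
    [0,0,0],
    [0,0,0],
    [0,0,0],
    [0,0,0],
    [0,0,0],
  ],
  fingers=[1,1,1,1,1,1,1,1],
)

```text
time: 5.2
tool_pos: [521.6, -209.3, 225.8]
eef_rot: [-0.178, 3.135, -0.002]
ft_force: [0.4, 0.5, -0.2]
finger_gap: 11.4
grip_force: 97.6
```

```bash
cat >> plan.py <<'E'
TB=np.array([129.3,0,9])
def tcp(ball,yaw,tilt): return np.array(ball)-base(yaw,tilt)@TB
E
python3 - <<'E'
from plan import *
for t in (45,55): print(t,tcp([528.5,236,23],204,t))
plan(tcp([528.5,236,110],204,50),204,50,n=8)
E
```

```text
45 [606.21069482 270.59903049 120.79286784]
55 [589.51667388 263.16637349 134.07854725]
now [ 521.6 -209.3  225.8] d [ 9.57 59.54 -1.38] r [-0.0168 -0.1081 -0.0356]
[[-0.0163, 0.0581, 0.0013], [-0.018, 0.0574, 0.0042], [-0.0194, 0.0567, 0.0071], [-0.0205, 0.0558, 0.0103], [-0.0212, 0.0548, 0.0134], [-0.0215, 0.0538, 0.0167], [-0.0214, 0.0528, 0.0199], [-0.021, 0.0516, 0.023]]
```

Call:
arm_command(
  dp=[
    [-0.0163,0.0581,0.0013],
    [-0.018,0.0574,0.0042],
    [-0.0194,0.0567,0.0071],
    [-0.0205,0.0558,0.0103],
    [-0.0212,0.0548,0.0134],
    [-0.0215,0.0538,0.0167],
    [-0.0214,0.0528,0.0199],
    [-0.021,0.0516,0.023],
  ],
  rot=[
    [-0.0168,-0.1081,-0.0356],
    [-0.0168,-0.1081,-0.0356],
    [-0.0168,-0.1081,-0.0356],
    [-0.0168,-0.1081,-0.0356],
    [-0.0168,-0.1081,-0.0356],
    [-0.0168,-0.1081,-0.0356],
    [-0.0168,-0.1081,-0.0356],
    [-0.0168,-0.1081,-0.0356],
  ],
  fingers=[1,1,1,1,1,1,1,1],
)

```text
time: 6.2
tool_pos: [603.3, 247.4, 241.0]
eef_rot: [-0.475, 2.311, 0.238]
ft_force: [8.0, -10.5, -0.2]
finger_gap: 11.7
grip_force: 97.8
```

```bash
python3 - <<'E'
from plan import *
s=state();print(s['tool_pos'],R.from_rotvec(s['eef_rot']).as_matrix().round(3),base(204,50).round(3),s['joint_positions'].round(2))
a=snap('scene','s2');b=snap('side','d2')
c=lambda i,u,v,w,h,k:cv2.resize(i[v:v+h,u:u+w],(w*k,h*k),interpolation=cv2.INTER_CUBIC)
cv2.imwrite('pics/c2.png',np.hstack([c(a['img'],335,160,100,150,4),c(b['img'],230,70,100,150,4)])[:,:,::-1])
B=s['tool_pos']+R.from_rotvec(s['eef_rot']).apply(TB);print('B',B,proj(a,B),proj(b,B), (proj(a,B)-[335,160]+.5)*4,(proj(b,B)-[230,70]+.5)*4)
E
```

```text
[603.33038616 247.39697267 241.01263642] [[-0.649 -0.405  0.644]
 [-0.265  0.914  0.308]
 [-0.713  0.029 -0.7  ]] [[-0.587 -0.407  0.7  ]
 [-0.261  0.914  0.312]
 [-0.766  0.    -0.643]] [ 0.18  0.25  2.05  1.27  0.19 -2.98]
B [525.25510363 215.85557667 142.47898432] [395.80581306 197.49169256] [278.06236421 124.01466282] [245.22325223 151.96677025] [194.24945684 218.05865128]
```

View pics/c2.png

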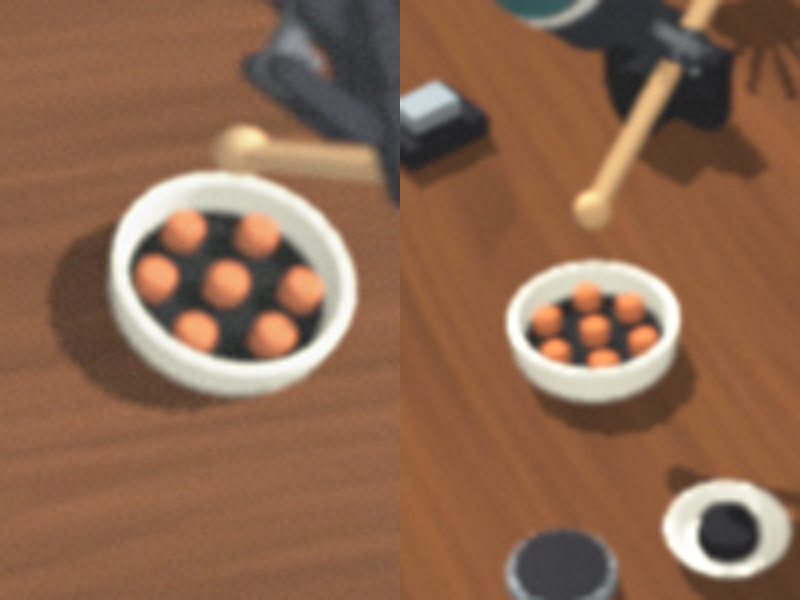

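Scene crop: ball at (242,148), above the bowl; side crop: ball at (592,209). The grasp is as expected, but joints 5 and 6 are near their limits, so I reduce the tilt.

```bash
python3 - <<'E'
from plan import *
plan(tcp([528.5,236,100],204,35),204,35,n=6)
E
```

```text
now [605.1 251.1 243.8] d [  2.57   4.32 -10.38] r [ 0.0042  0.0314 -0.0028]
[[0.0046, 0.0026, 0.0102], [0.0043, 0.0026, 0.0104], [0.004, 0.0027, 0.0105], [0.0036, 0.0027, 0.0106], [0.0033, 0.0028, 0.0107], [0.0029, 0.0028, 0.0108]]
```

Call:
arm_command(
  dp=[
    [0.0046,0.0026,0.0102],
    [0.0043,0.0026,0.0104],
    [0.004,0.0027,0.0105],
    [0.0036,0.0027,0.0106],
    [0.0033,0.0028,0.0107],
    [0.0029,0.0028,0.0108],
    [0,0,0],
    [0,0,0],
  ],
  rot=[
    [0.0042,0.0314,-0.0028],
    [0.0042,0.0314,-0.0028],
    [0.0042,0.0314,-0.0028],
    [0.0042,0.0314,-0.0028],
    [0.0042,0.0314,-0.0028],
    [0.0042,0.0314,-0.0028],
    [0,0,0],
    [0,0,0],
  ],
  fingers=[1,1,1,1,1,1,1,1],
)

```text
time: 7.3
tool_pos: [620.2, 270.5, 180.3]
eef_rot: [-0.529, 2.488, 0.16]
ft_force: [-0.0, 0.5, -0.8]
finger_gap: 12.0
grip_force: 98.0
```

```bash
python3 - <<'E'
from plan import *
s=state();print(s['tool_pos'].round(1),s['joint_positions'].round(3),s['ft_force'].round(1))
M=R.from_rotvec(s['eef_rot']).as_matrix();print(M.round(3),base(204,35).round(3)); print('B',s['tool_pos']+M@TB)
E
```

```text
[620.2 270.5 180.3] [ 0.266  0.371  1.919  0.324  0.264 -2.011] [-0.   0.5 -0.8]
[[-0.75  -0.406  0.522]
 [-0.336  0.914  0.228]
 [-0.57  -0.004 -0.822]] [[-0.748 -0.407  0.524]
 [-0.333  0.914  0.233]
 [-0.574  0.    -0.819]]
B [527.9288928  229.14205259  99.24771576]
```

```bash
python3 - <<'E'
from plan import *
a=load('s0');b=load('d0');a2=load('s2');b2=load('d2')
P=[(226,283),(184,231),(257,236),(302,289),(273,334),(195,331),(157,279)]
A=np.array([at(a2,335+(u+.5)/4-.5,160+(v+.5)/4-.5,21)[:2] for u,v in P])
Q=[(595,329),(587,297),(629,306),(643,340),(603,360),(554,352),(547,320)]
Bq=np.array([at(b2,230+(u-400+.5)/4-.5,70+(v+.5)/4-.5,21)[:2] for u,v in Q])
print(A.round(0).tolist());print(Bq.round(0).tolist())
bd=[]
for p in A:
    j=np.argmin(np.linalg.norm(Bq-p,axis=1)); bd.append((p+Bq[j])/2)
bd=np.array(bd);print(bd.round(1).tolist(), 'mean',bd[1:].mean(0))
c=np.array([528.5,236]);best=[]
for x in range(-45,46,1):
  for y in range(-45,46,1):
    q=c+[x,y];
    best.append((min(np.linalg.norm(bd-q,axis=1).min()-24,46-np.hypot(x,y)),x,y))
best.sort(reverse=True);print(best[:12])
plan(tcp([528.5,236,75],165,40),165,40,n=8)
E
```

```text
[[530.0, 233.0], [493.0, 219.0], [502.0, 260.0], [540.0, 274.0], [566.0, 249.0], [558.0, 207.0], [522.0, 195.0]]
[[529.0, 231.0], [538.0, 269.0], [564.0, 246.0], [559.0, 204.0], [521.0, 196.0], [490.0, 220.0], [498.0, 257.0]]
[[529.7, 232.2], [491.2, 219.4], [500.1, 258.4], [538.9, 271.9], [565.1, 247.5], [558.4, 205.7], [521.7, 195.5]] mean [529.23737559 233.05107528]
[(np.float64(0.778323781619946), -14, 43), (np.float64(0.4588098530571969), -15, 43), (np.float64(0.4414788719566758), -13, 43), (np.float64(0.36690818965580974), -14, 42), (np.float64(0.170888210715038), -13, 42), (np.float64(0.11972101218215414), -13, 44), (np.float64(0.09094901600145988), -16, 43), (np.float64(-0.06095690422314348), -13, 41), (np.float64(-0.17358552246078318), -14, 44), (np.float64(-0.19346756601692405), -12, 44), (np.float64(-0.2110357583768554), -15, 42), (np.float64(-0.32493928760187885), 45, -11)]
now [620.2 270.5 180.3] d [-0.21 -7.33 -1.91] r [ 0.0512 -0.0109  0.0678]
[[0.0037, -0.0066, -0.0002], [0.0032, -0.0068, 0.0001], [0.0028, -0.007, 0.0004], [0.0023, -0.0072, 0.0008], [0.0018, -0.0073, 0.0011], [0.0013, -0.0073, 0.0015], [0.0009, -0.0073, 0.0018], [0.0004, -0.0072, 0.0022]]
```

Call:
arm_command(
  dp=[
    [0.0037,-0.0066,-0.0002],
    [0.0032,-0.0068,0.0001],
    [0.0028,-0.007,0.0004],
    [0.0023,-0.0072,0.0008],
    [0.0018,-0.0073,0.0011],
    [0.0013,-0.0073,0.0015],
    [0.0009,-0.0073,0.0018],
    [0.0004,-0.0072,0.0022],
  ],
  rot=[
    [0.0512,-0.0109,0.0678],
    [0.0512,-0.0109,0.0678],
    [0.0512,-0.0109,0.0678],
    [0.0512,-0.0109,0.0678],
    [0.0512,-0.0109,0.0678],
    [0.0512,-0.0109,0.0678],
    [0.0512,-0.0109,0.0678],
    [0.0512,-0.0109,0.0678],
  ],
  fingers=[1,1,1,1,1,1,1,1],
)

```text
time: 8.3
tool_pos: [623.1, 219.6, 173.7]
eef_rot: [0.198, 2.482, -0.083]
ft_force: [0.0, -0.2, -0.8]
finger_gap: 11.5
grip_force: 98.0
```

```bash
cat > st.py <<'E'
from plan import *
def rep(ball=None,yaw=165,tilt=40,n=8):
    s=state();print(s['tool_pos'].round(1),'q',s['joint_positions'].round(2),'F',s['ft_force'].round(1),'t',s['time'])
    M=R.from_rotvec(s['eef_rot']); B=s['tool_pos']+M.apply(TB);print('B',B.round(1),'rotdev',(M.inv()*R.from_matrix(base(yaw,tilt))).as_rotvec().round(3))
    if ball is not None: plan(tcp(ball,yaw,tilt),yaw,tilt,n)
E
python3 -c "
from st import *
rep([550,229,50])"
```

```text
[623.1 219.6 173.7] q [ 0.41  0.41  1.91 -0.96  0.43 -0.18] F [ 0.  -0.2 -0.8] t 8.3
B [527.1 234.4  87.9] rotdev [ 0.053 -0.044  0.084]
now [623.1 219.6 173.7] d [ 2.12 -1.84 -4.21] r [ 0.0066 -0.0055  0.0105]
[[0.0007, -0.0014, 0.0048], [0.0007, -0.0014, 0.0048], [0.0007, -0.0014, 0.0048], [0.0007, -0.0013, 0.0048], [0.0007, -0.0013, 0.0048], [0.0007, -0.0013, 0.0048], [0.0007, -0.0013, 0.0048], [0.0008, -0.0013, 0.0048]]
```

```bash
python3 -c "
from st import *
M=R.from_rotvec(state()['eef_rot']).as_matrix();print(np.degrees(np.arctan2(M[1,0],M[0,0])),np.degrees(np.arcsin(-M[2,0])))
rep([550,229,46],176,37)"
```

```text
171.15628975844464 37.43756840203745
[623.1 219.6 173.7] q [ 0.41  0.41  1.91 -0.96  0.43 -0.18] F [ 0.  -0.2 -0.8] t 8.3
B [527.1 234.4  87.9] rotdev [-0.066  0.007 -0.067]
now [623.1 219.6 173.7] d [ 3.06  0.33 -5.33] r [-0.0082  0.0009 -0.0084]
[[0.0009, 0.0009, 0.006], [0.0009, 0.0008, 0.006], [0.0009, 0.0008, 0.006], [0.0008, 0.0008, 0.0061], [0.0008, 0.0007, 0.0061], [0.0008, 0.0007, 0.0061], [0.0008, 0.0006, 0.0061], [0.0008, 0.0006, 0.0061]]
```

Call:
arm_command(
  dp=[
    [0.0009,0.0009,0.006],
    [0.0009,0.0008,0.006],
    [0.0009,0.0008,0.006],
    [0.0008,0.0008,0.0061],
    [0.0008,0.0007,0.0061],
    [0.0008,0.0007,0.0061],
    [0.0008,0.0006,0.0061],
    [0.0008,0.0006,0.0061],
  ],
  rot=[
    [-0.0082,0.0009,-0.0084],
    [-0.0082,0.0009,-0.0084],
    [-0.0082,0.0009,-0.0084],
    [-0.0082,0.0009,-0.0084],
    [-0.0082,0.0009,-0.0084],
    [-0.0082,0.0009,-0.0084],
    [-0.0082,0.0009,-0.0084],
    [-0.0082,0.0009,-0.0084],
  ],
  fingers=[1,1,1,1,1,1,1,1],
)

```text
time: 9.3
tool_pos: [651.4, 223.6, 136.5]
eef_rot: [0.082, 2.509, -0.025]
ft_force: [1.4, -1.2, -0.1]
finger_gap: 11.9
grip_force: 98.0
```

```bash
python3 -c "
from st import *
rep([550,229,24],176,37)
a=snap('scene','s3');b=snap('side','d3')
s=state();B=s['tool_pos']+R.from_rotvec(s['eef_rot']).apply(TB)
c=lambda i,u,v,w,h,k:cv2.resize(i[v:v+h,u:u+w],(w*k,h*k),interpolation=cv2.INTER_CUBIC)
cv2.imwrite('pics/c3.png',np.hstack([c(a['img'],355,185,80,100,5),c(b['img'],240,110,80,100,5)])[:,:,::-1])
print((proj(a,B)-[355,185]+.5)*5,(proj(b,B)-[240,110]+.5)*5+[400,0])
"
```

```text
[651.4 223.6 136.5] q [ 0.35  0.48  1.9  -0.96  0.29 -0.29] F [ 1.4 -1.2 -0.1] t 9.3
B [552.6 230.2  52.9] rotdev [ 0.004 -0.014  0.003]
now [651.4 223.6 136.5] d [-0.47 -0.18 -3.44] r [ 0.0005 -0.0017  0.0004]
[[0.0024, -0.0002, 0.0025], [0.0024, -0.0002, 0.0025], [0.0024, -0.0002, 0.0025], [0.0024, -0.0002, 0.0025], [0.0024, -0.0002, 0.0025], [0.0024, -0.0002, 0.0025], [0.0024, -0.0002, 0.0025], [0.0024, -0.0002, 0.0025]]
[207.88162134 235.38307229] [628.51438173 164.71869475]
```

View pics/c3.png

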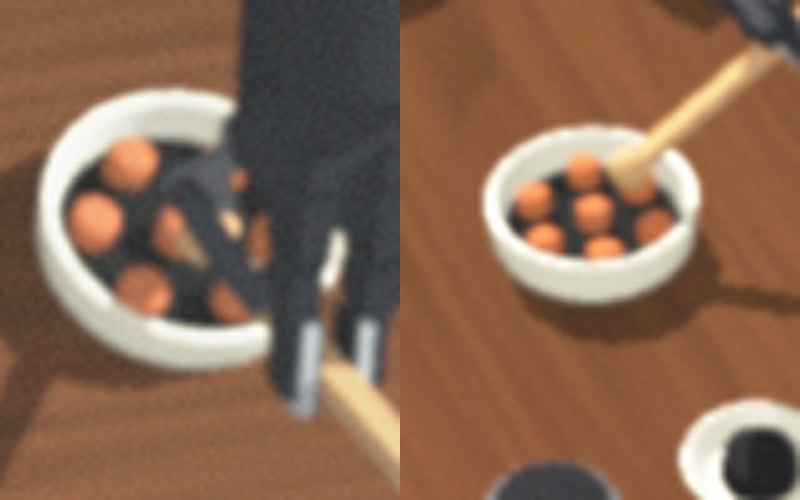

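Side crop: ball at (630,168), close to the projection and over the far-side gap. Joint 4 is at its limit, so I ease the tilt to 33° while lowering.

```bash
python3 -c "
from st import *
rep([550,229,34],176,33,8)"
```

```text
[651.3 223.4 136.2] q [ 0.35  0.48  1.9  -0.96  0.29 -0.29] F [ 0.4 -0.4 -0.2] t 9.4
B [552.5 230.   52.6] rotdev [0.003 0.055 0.002]
now [651.3 223.4 136.2] d [ 0.25 -0.2  -3.03] r [0.0004 0.0069 0.0003]
[[0.0016, -0.0002, 0.0026], [0.0016, -0.0002, 0.0026], [0.0015, -0.0002, 0.0026], [0.0015, -0.0002, 0.0026], [0.0015, -0.0002, 0.0026], [0.0015, -0.0002, 0.0027], [0.0015, -0.0002, 0.0027], [0.0014, -0.0002, 0.0027]]
```

Call:
arm_command(
  dp=[
    [0.0016,-0.0002,0.0026],
    [0.0016,-0.0002,0.0026],
    [0.0015,-0.0002,0.0026],
    [0.0015,-0.0002,0.0026],
    [0.0015,-0.0002,0.0026],
    [0.0015,-0.0002,0.0027],
    [0.0015,-0.0002,0.0027],
    [0.0014,-0.0002,0.0027],
  ],
  rot=[
    [0,0.007,0],
    [0,0.007,0],
    [0,0.007,0],
    [0,0.007,0],
    [0,0.007,0],
    [0,0.007,0],
    [0,0.007,0],
    [0,0.007,0],
  ],
  fingers=[1,1,1,1,1,1,1,1],
)

```text
time: 10.4
tool_pos: [653.1, 221.9, 112.4]
eef_rot: [0.085, 2.565, -0.023]
ft_force: [0.1, -0.7, 0.0]
finger_gap: 11.8
grip_force: 98.0
```

```bash
python3 -c "
from st import *
rep([550,229,26],176,33,8)"
```

```text
[653.1 221.9 112.4] q [ 0.33  0.52  1.87 -0.8   0.3  -0.45] F [ 0.1 -0.7  0. ] t 10.4
B [549.8 228.8  34.4] rotdev [ 0.003 -0.001  0.002]
now [653.1 221.9 112.4] d [ 0.02 -0.01 -1.05] r [ 0.0004 -0.0001  0.0003]
[[0.0006, -0.0, 0.0009], [0.0006, -0.0, 0.0009], [0.0006, -0.0, 0.0009], [0.0006, -0.0, 0.0009], [0.0006, -0.0, 0.0009], [0.0006, -0.0, 0.0009], [0.0006, -0.0, 0.0009], [0.0006, -0.0, 0.0009]]
```

Call:
arm_command(
  dp=[
    [0.0006,0,0.0009],
    [0.0005,0,0.0008],
    [0.0005,0,0.0008],
    [0.0005,0,0.0008],
    [0.0005,0,0.0008],
    [0.0005,0,0.0008],
    [0.0005,0,0.0008],
    [0.0005,0,0.0008],
  ],
  rot=[
    [0,0,0],
    [0,0,0],
    [0,0,0],
    [0,0,0],
    [0,0,0],
    [0,0,0],
    [0,0,0],
    [0,0,0],
  ],
  fingers=[1,1,1,1,1,1,1,1],
)

```text
time: 11.4
tool_pos: [654.8, 222.4, 106.3]
eef_rot: [0.085, 2.561, -0.022]
ft_force: [4.1, -0.7, 8.2]
finger_gap: 11.9
grip_force: 98.6
```

```bash
python3 -c "
from st import *
rep(None,176,33)"
```

```text
[654.8 222.4 106.3] q [ 0.33  0.53  1.88 -0.85  0.29 -0.41] F [ 4.1 -0.7  8.2] t 11.4
B [551.8 229.4  28. ] rotdev [0.004 0.003 0.002]
```

Call:
arm_command(
  dp=[
    [-0.0006,0,0.0004],
    [-0.0006,0,0.0004],
    [-0.0006,0,0.0004],
    [-0.0006,0,0.0004],
    [-0.0006,0,0.0004],
    [-0.0006,0,0.0004],
    [0,0,0],
    [0,0,0],
  ],
  rot=[
    [0,0,0],
    [0,0,0],
    [0,0,0],
    [0,0,0],
    [0,0,0],
    [0,0,0],
    [0,0,0],
    [0,0,0],
  ],
  fingers=[1,1,1,1,1,1,1,1],
)

```text
time: 12.4
tool_pos: [657.6, 221.6, 104.9]
eef_rot: [0.085, 2.564, -0.023]
ft_force: [-0.3, 0.4, -0.0]
finger_gap: 11.2
grip_force: 98.2
```

```bash
python3 -c "
from st import *
rep(None,176,33)
a=snap('side','d4')
i=a['img'][125:185,245:315]; cv2.imwrite('pics/c4.png',cv2.resize(i,None,fx=8,fy=8,interpolation=cv2.INTER_CUBIC)[:,:,::-1])
s=state();B=s['tool_pos']+R.from_rotvec(s['eef_rot']).apply(TB);print((proj(a,B)-[245,125]+.5)*8)
for z in(34,10):print((proj(a,[529,234.5,z])-[245,125]+.5)*8)
"
```

```text
[657.6 221.6 104.9] q [ 0.33  0.53  1.87 -0.83  0.29 -0.42] F [-0.3  0.4 -0. ] t 12.4
B [554.3 228.5  26.9] rotdev [0.003 0.    0.002]
[332.06641051 194.91326886]
[266.55138308 189.20983726]
[268.16107255 235.15466039]
```

View pics/c4.png

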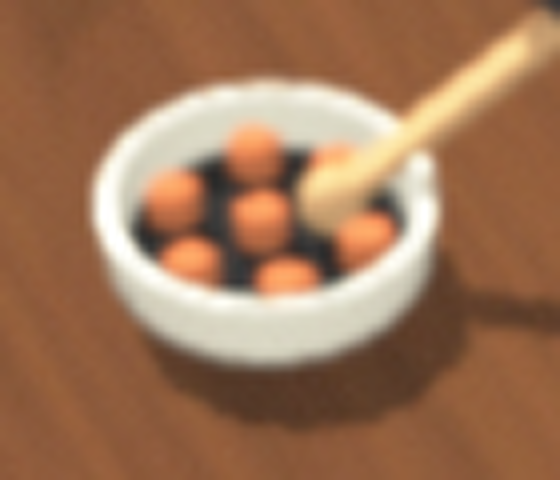

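The enlarged side view shows the ball at (327,200), now between the beads, and the force has gone to zero. I keep lowering slowly.

Call:
arm_command(
  dp=[
    [0.0002,0,0.0003],
    [0.0002,0,0.0003],
    [0.0002,0,0.0003],
    [0.0002,0,0.0003],
    [0.0002,0,0.0003],
    [0.0002,0,0.0003],
    [0.0002,0,0.0003],
    [0.0,0,0.0],
  ],
  rot=[
    [0,0,0],
    [0,0,0],
    [0,0,0],
    [0,0,0],
    [0,0,0],
    [0,0,0],
    [0,0,0],
    [0,0,0],
  ],
  fingers=[1,1,1,1,1,1,1,1],
)

```text
time: 13.45
tool_pos: [657.5, 221.6, 102.3]
eef_rot: [0.085, 2.564, -0.023]
ft_force: [-0.3, 0.0, -0.7]
finger_gap: 12.0
grip_force: 98.3
```

```bash
python3 -c "
from st import *
rep(None,176,33)"
```

```text
[657.5 221.6 102.3] q [ 0.33  0.54  1.87 -0.84  0.28 -0.41] F [-0.3  0.  -0.7] t 13.45
B [554.2 228.5  24.3] rotdev [ 0.003 -0.     0.002]
```

Call:
arm_command(
  dp=[
    [0.0002,0,0.0003],
    [0.0002,0,0.0003],
    [0.0002,0,0.0003],
    [0.0002,0,0.0003],
    [0,0,0],
    [0,0,0],
    [0,0,0],
    [0,0,0],
  ],
  rot=[
    [0,0,0],
    [0,0,0],
    [0,0,0],
    [0,0,0],
    [0,0,0],
    [0,0,0],
    [0,0,0],
    [0,0,0],
  ],
  fingers=[1,1,1,1,1,1,1,1],
)

```text
time: 14.45
tool_pos: [657.6, 221.7, 101.0]
eef_rot: [0.085, 2.564, -0.023]
ft_force: [-0.1, -0.6, 1.2]
finger_gap: 11.8
grip_force: 98.4
```

Call:
arm_command(
  dp=[
    [0.0002,0,0.0003],
    [0.0002,0,0.0003],
    [0.0002,0,0.0003],
    [0,0,0],
    [0,0,0],
    [0,0,0],
    [0,0,0],
    [0,0,0],
  ],
  rot=[
    [0,0,0],
    [0,0,0],
    [0,0,0],
    [0,0,0],
    [0,0,0],
    [0,0,0],
    [0,0,0],
    [0,0,0],
  ],
  fingers=[1,1,1,1,1,1,1,1],
)

```text
time: 15.45
tool_pos: [657.7, 221.8, 99.9]
eef_rot: [0.085, 2.564, -0.023]
ft_force: [1.7, 0.2, 3.9]
finger_gap: 11.4
grip_force: 98.6
```

Contact on the mat at about 4 N. Now I work out the circle rows.

```bash
python3 -c "
from st import *
rep(None,176,33)
M=base(176,33);th=np.radians(-15+15*np.arange(25));P=31*np.array([np.cos(th),np.sin(th),0*th]).T
D=(np.diff(P,axis=0)@M/1000).round(4)
for k in range(3):print(D[8*k:8*k+8].tolist())"
```

```text
[657.7 221.8  99.9] q [ 0.33  0.54  1.87 -0.86  0.28 -0.39] F [1.7 0.2 3.9] t 15.45
B [554.4 228.7  21.9] rotdev [0.003 0.    0.002]
[[-0.0004, 0.0081, 0.0003], [0.0014, 0.0079, -0.0009], [0.003, 0.0072, -0.002], [0.0045, 0.0061, -0.0029], [0.0057, 0.0045, -0.0037], [0.0064, 0.0026, -0.0042], [0.0068, 0.0005, -0.0044], [0.0067, -0.0016, -0.0043]]
[[0.0061, -0.0036, -0.0039], [0.0051, -0.0054, -0.0033], [0.0037, -0.0067, -0.0024], [0.0022, -0.0077, -0.0014], [0.0004, -0.0081, -0.0003], [-0.0014, -0.0079, 0.0009], [-0.003, -0.0072, 0.002], [-0.0045, -0.0061, 0.0029]]
[[-0.0057, -0.0045, 0.0037], [-0.0064, -0.0026, 0.0042], [-0.0068, -0.0005, 0.0044], [-0.0067, 0.0016, 0.0043], [-0.0061, 0.0036, 0.0039], [-0.0051, 0.0054, 0.0033], [-0.0037, 0.0067, 0.0024], [-0.0022, 0.0077, 0.0014]]
```

Call:
arm_command(
  dp=[
    [-0.0004,0.0081,0.0003],
    [0.0014,0.0079,-0.0009],
    [0.003,0.0072,-0.002],
    [0.0045,0.0061,-0.0029],
    [0.0057,0.0045,-0.0037],
    [0.0064,0.0026,-0.0042],
    [0.0068,0.0005,-0.0044],
    [0.0067,-0.0016,-0.0043],
  ],
  rot=[
    [0,0,0],
    [0,0,0],
    [0,0,0],
    [0,0,0],
    [0,0,0],
    [0,0,0],
    [0,0,0],
    [0,0,0],
  ],
  fingers=[1,1,1,1,1,1,1,1],
)

```text
time: 16.45
tool_pos: [618.3, 258.2, 99.5]
eef_rot: [0.087, 2.566, -0.027]
ft_force: [9.6, -8.8, 8.0]
finger_gap: 11.6
grip_force: 99.5
```

```bash
python3 -c "
from st import *
rep(None,176,33)"
```

```text
[618.3 258.2  99.5] q [ 0.43  0.53  1.91 -0.96  0.32 -0.21] F [ 9.6 -8.8  8. ] t 16.45
B [514.9 265.1  21.7] rotdev [-0.    -0.001  0.002]
```

```bash
cat >> st.py <<'E'
def path(pts,yaws,tilts,up=0):
    """nominal ball points (N+1,3) with yaw/tilt lists; print row increments"""
    n=len(pts)-1;D=[];Q=[]
    for i in range(n):
        A=base(yaws[i],tilts[i]);dz=np.array([0,0,up/n])
        d=tcp(pts[i+1],yaws[i+1],tilts[i+1])-tcp(pts[i],yaws[i],tilts[i])+dz
        D.append((A.T@d/1000).round(4).tolist());Q.append(R.from_matrix(A.T@base(yaws[i+1],tilts[i+1])).as_rotvec().round(4).tolist())
    for k in range(0,n,8):print(D[k:k+8],Q[k:k+8] if np.abs(Q).max()>0 else '')
def circ(a0,n=8,step=15,c=(524,234.5),r=31):
    t=np.radians(a0+step*np.arange(n+1));return np.array([c[0]+r*np.cos(t),c[1]+r*np.sin(t),23+0*t]).T
E
python3 -c "
from st import *
path(circ(105),176+8/8*np.arange(9),[33]*9,0.5)"
```

```text
[[0.0061, -0.0018, -0.004], [0.0051, -0.0034, -0.0034], [0.0039, -0.0048, -0.0026], [0.0025, -0.0057, -0.0017], [0.0009, -0.0062, -0.0006], [-0.0008, -0.0062, 0.0004], [-0.0024, -0.0058, 0.0015], [-0.0039, -0.0049, 0.0024]] [[-0.0095, 0.0, -0.0146], [-0.0095, 0.0, -0.0146], [-0.0095, -0.0, -0.0146], [-0.0095, 0.0, -0.0146], [-0.0095, -0.0, -0.0146], [-0.0095, 0.0, -0.0146], [-0.0095, -0.0, -0.0146], [-0.0095, -0.0, -0.0146]]
```

Call:
arm_command(
  dp=[
    [0.0061,-0.0018,-0.004],
    [0.0051,-0.0034,-0.0034],
    [0.0039,-0.0048,-0.0026],
    [0.0025,-0.0057,-0.0017],
    [0.0009,-0.0062,-0.0006],
    [-0.0008,-0.0062,0.0004],
    [-0.0024,-0.0058,0.0015],
    [-0.0039,-0.0049,0.0024],
  ],
  rot=[
    [-0.0095,0,-0.0146],
    [-0.0095,0,-0.0146],
    [-0.0095,0,-0.0146],
    [-0.0095,0,-0.0146],
    [-0.0095,0,-0.0146],
    [-0.0095,0,-0.0146],
    [-0.0095,0,-0.0146],
    [-0.0095,0,-0.0146],
  ],
  fingers=[1,1,1,1,1,1,1,1],
)

```text
time: 17.45
tool_pos: [610.5, 227.3, 109.1]
eef_rot: [-0.09, 2.575, 0.023]
ft_force: [2.7, 1.7, -0.4]
finger_gap: 11.4
grip_force: 98.4
```

```bash
python3 -c "
from st import *
rep(None,184,33)
path(circ(-135,32),[184]*33,[33]*33)"
```

```text
[610.5 227.3 109.1] q [ 0.32  0.48  1.97 -0.78  0.19 -0.58] F [ 2.7  1.7 -0.4] t 17.45
B [506.4 220.   32.3] rotdev [-0.002 -0.011  0.   ]
[[-0.0051, -0.0054, 0.0033], [-0.0061, -0.0036, 0.0039], [-0.0067, -0.0016, 0.0043], [-0.0068, 0.0005, 0.0044], [-0.0064, 0.0026, 0.0042], [-0.0057, 0.0045, 0.0037], [-0.0045, 0.0061, 0.0029], [-0.003, 0.0072, 0.002]] 
[[-0.0014, 0.0079, 0.0009], [0.0004, 0.0081, -0.0003], [0.0022, 0.0077, -0.0014], [0.0037, 0.0067, -0.0024], [0.0051, 0.0054, -0.0033], [0.0061, 0.0036, -0.0039], [0.0067, 0.0016, -0.0043], [0.0068, -0.0005, -0.0044]] 
[[0.0064, -0.0026, -0.0042], [0.0057, -0.0045, -0.0037], [0.0045, -0.0061, -0.0029], [0.003, -0.0072, -0.002], [0.0014, -0.0079, -0.0009], [-0.0004, -0.0081, 0.0003], [-0.0022, -0.0077, 0.0014], [-0.0037, -0.0067, 0.0024]] 
[[-0.0051, -0.0054, 0.0033], [-0.0061, -0.0036, 0.0039], [-0.0067, -0.0016, 0.0043], [-0.0068, 0.0005, 0.0044], [-0.0064, 0.0026, 0.0042], [-0.0057, 0.0045, 0.0037], [-0.0045, 0.0061, 0.0029], [-0.003, 0.0072, 0.002]]
```

The near side ran into joint 5's limit and lifted the ball. I flatten the tilt there and vary it around the circle.

```bash
python3 -c "
from st import *
rep([502.1,212.6,29],184,25,6)"
```

```text
[610.5 227.3 109.1] q [ 0.32  0.48  1.97 -0.78  0.19 -0.58] F [ 2.7  1.7 -0.4] t 17.45
B [506.4 220.   32.3] rotdev [-0.002  0.129  0.   ]
now [610.5 227.3 109.1] d [ 0.78 -1.13 -2.89] r [-0.0004  0.0215  0.    ]
[[0.001, -0.0012, 0.0028], [0.0009, -0.0012, 0.0028], [0.0008, -0.0012, 0.0029], [0.0008, -0.0012, 0.0029], [0.0007, -0.0012, 0.0029], [0.0006, -0.0012, 0.0029]]
```

```bash
python3 -c "
from st import *
rep([504,215,35],184,25,6)"
```

```text
[610.5 227.3 109.1] q [ 0.32  0.48  1.97 -0.78  0.19 -0.58] F [ 2.7  1.7 -0.4] t 17.45
B [506.4 220.   32.3] rotdev [-0.002  0.129  0.   ]
now [610.5 227.3 109.1] d [ 1.1  -0.73 -1.89] r [-0.0004  0.0215  0.    ]
[[0.0001, -0.0008, 0.0022], [0.0001, -0.0008, 0.0022], [0.0, -0.0008, 0.0022], [-0.0, -0.0008, 0.0022], [-0.0001, -0.0008, 0.0022], [-0.0001, -0.0008, 0.0022]]
```

Call:
arm_command(
  dp=[
    [0.0001,-0.0008,0.0022],
    [0.0001,-0.0008,0.0022],
    [0,-0.0008,0.0022],
    [0,-0.0008,0.0022],
    [-0.0001,-0.0008,0.0022],
    [-0.0001,-0.0008,0.0022],
    [0,0,0],
    [0,0,0],
  ],
  rot=[
    [0,0.0215,0],
    [0,0.0215,0],
    [0,0.0215,0],
    [0,0.0215,0],
    [0,0.0215,0],
    [0,0.0215,0],
    [0,0,0],
    [0,0,0],
  ],
  fingers=[1,1,1,1,1,1,1,1],
)

```text
time: 18.45
tool_pos: [619.9, 224.2, 99.0]
eef_rot: [-0.092, 2.697, 0.021]
ft_force: [6.7, 3.9, 1.0]
finger_gap: 11.6
grip_force: 98.5
```

```bash
python3 -c "
from st import *
rep([502,212.6,24],184,25,8)"
```

```text
[619.9 224.2  99. ] q [ 0.29  0.5   1.87 -0.28  0.35 -1.1 ] F [6.7 3.9 1. ] t 18.45
B [507.2 216.5  35.5] rotdev [-0.     0.007 -0.001]
now [619.9 224.2  99. ] d [-0.59 -0.47 -1.53] r [-0.      0.0008 -0.0002]
[[0.0012, -0.0004, 0.0011], [0.0012, -0.0004, 0.0011], [0.0012, -0.0004, 0.0011], [0.0012, -0.0004, 0.0011], [0.0012, -0.0004, 0.0011], [0.0012, -0.0004, 0.0011], [0.0012, -0.0004, 0.0011], [0.0012, -0.0004, 0.0011]]
```

```bash
python3 -c "
from st import *
a=snap('side','d5')
i=a['img'][125:185,245:315]; cv2.imwrite('pics/c5.png',cv2.resize(i,None,fx=8,fy=8,interpolation=cv2.INTER_CUBIC)[:,:,::-1])
s=state();B=s['tool_pos']+R.from_rotvec(s['eef_rot']).apply(TB);print((proj(a,B)-[245,125]+.5)*8)
"
```

```text
[231.74111031 229.70052003]
```

View pics/c5.png

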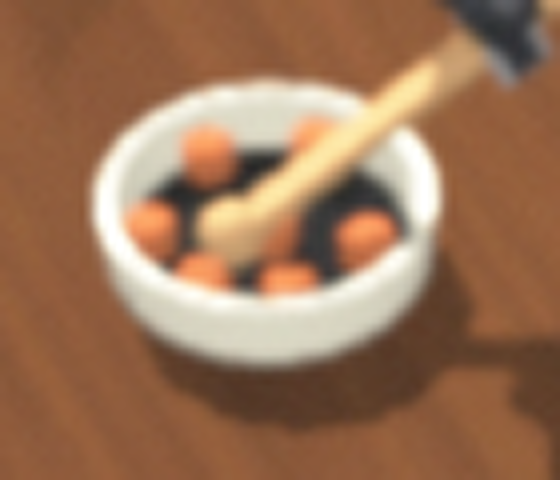

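Ball at (228,225), with beads at (152,227), (203,268), (288,277), (280,235), (365,238), (208,155) and (315,135).

```bash
python3 -c "
from st import *
a=load('d5')
f=lambda u,v,z:at(a,245+(u+.5)/8-.5,125+(v+.5)/8-.5,z)[:2]
bd=np.array([f(u,v,21) for u,v in[(152,227),(203,268),(288,277),(280,235),(365,238),(208,155),(315,135)]])
print((bd-[529,234.5]).round(0).tolist(),'ball',(f(228,225,33)-[529,234.5]).round(1))
g=[(min(np.linalg.norm(bd-[529,234.5]-[x,y],axis=1).min()-24,46-np.hypot(x,y)),x,y) for x in range(-45,15) for y in range(-45,46)]
print(sorted(g,reverse=True)[:80:8])
"
```

```text
[[-44.0, 11.0], [-35.0, -19.0], [-6.0, -37.0], [-0.0, -14.0], [30.0, -29.0], [-8.0, 42.0], [36.0, 36.0]] ball [-21.1 -12.6]
[(np.float64(7.568664430107674), 11, 16), (np.float64(6.927159642560859), 9, 16), (np.float64(6.360129045408755), 7, 16), (np.float64(5.972083432598577), 9, 15), (np.float64(5.656911638014808), 14, 16), (np.float64(5.34634648805546), 10, 14), (np.float64(5.155437917203496), -12, 13), (np.float64(4.9642811794064805), 4, 16), (np.float64(4.741114701029765), 3, 15), (np.float64(4.610735203935512), -13, 14)]
```

```bash
python3 -c "
from st import *
p0=np.array([507.2,216.5,35.5]);p1=np.array([512,244,35]);p2=np.array([511,246,26])
P=[p0+(p1-p0)*i/4 for i in range(5)]+[p1+(p2-p1)*i/4 for i in range(1,5)]
path(np.array(P),[184]*9,[25.4]*9)
print((base(184,25).T@[0,0,-1]).round(3))
"
```

```text
[[-0.0015, 0.0068, 0.0008], [-0.0015, 0.0068, 0.0008], [-0.0015, 0.0068, 0.0008], [-0.0015, 0.0068, 0.0008], [0.0012, 0.0005, 0.0019], [0.0012, 0.0005, 0.0019], [0.0012, 0.0005, 0.0019], [0.0012, 0.0005, 0.0019]] 
[0.423 0.    0.906]
```

Call:
arm_command(
  dp=[
    [-0.0015,0.0068,0.0008],
    [-0.0015,0.0068,0.0008],
    [-0.0015,0.0068,0.0008],
    [-0.0015,0.0068,0.0008],
    [0.0012,0.0005,0.0019],
    [0.0012,0.0005,0.0019],
    [0.0012,0.0005,0.0019],
    [0.0012,0.0005,0.0019],
  ],
  rot=[
    [0,0,0],
    [0,0,0],
    [0,0,0],
    [0,0,0],
    [0,0,0],
    [0,0,0],
    [0,0,0],
    [0,0,0],
  ],
  fingers=[1,1,1,1,1,1,1,1],
)

```text
time: 19.5
tool_pos: [618.7, 250.7, 86.5]
eef_rot: [-0.094, 2.708, 0.014]
ft_force: [0.9, -0.5, -0.2]
finger_gap: 11.7
grip_force: 98.5
```

```bash
python3 -c "
from st import *
rep(None,184,25)"
```

```text
[618.7 250.7  86.5] q [ 0.34  0.53  1.85 -0.34  0.36 -1.  ] F [ 0.9 -0.5 -0.2] t 19.5
B [505.4 242.7  24.1] rotdev [-0.005 -0.004  0.001]
```

Call:
arm_command(
  dp=[
    [0.0002,0,0.0004],
    [0.0002,0,0.0004],
    [0.0002,0,0.0004],
    [0.0002,0,0.0004],
    [0.0002,0,0.0004],
    [0.0002,0,0.0004],
    [0,0,0],
    [0,0,0],
  ],
  rot=[
    [0,0,0],
    [0,0,0],
    [0,0,0],
    [0,0,0],
    [0,0,0],
    [0,0,0],
    [0,0,0],
    [0,0,0],
  ],
  fingers=[1,1,1,1,1,1,1,1],
)

```text
time: 20.5
tool_pos: [619.3, 251.2, 84.5]
eef_rot: [-0.095, 2.706, 0.015]
ft_force: [2.1, 0.2, 3.2]
finger_gap: 12.0
grip_force: 98.7
```

```bash
python3 -c "
from st import *
rep(None,184,25)"
```

```text
[619.3 251.2  84.5] q [ 0.34  0.53  1.85 -0.34  0.36 -1.  ] F [2.1 0.2 3.2] t 20.5
B [506.1 243.1  21.9] rotdev [-0.004 -0.002  0.001]
```

```bash
cat >> st.py <<'E'
def orbit(a0,n,step=15,r0=31,c=(524,234.5),r=31,up=0):
    i=np.arange(n+1);ph=np.radians(a0+step*i);rr=np.minimum(r,r0+3*i)
    path(np.array([c[0]+rr*np.cos(ph),c[1]+rr*np.sin(ph),23+0*ph]).T,[184]*(n+1),27.5+3.5*np.cos(ph),up)
E
python3 -c "
from st import *
orbit(154,32,15,20,up=-0.5)"
```

```text
[[0.0044, -0.004, -0.0014], [0.0035, -0.006, -0.0014], [0.0019, -0.0075, -0.0012], [-0.001, -0.008, -0.0004], [-0.0044, -0.0064, 0.0007], [-0.0057, -0.0049, 0.001], [-0.0066, -0.0031, 0.0013], [-0.007, -0.0011, 0.0016]] [[0.0, 0.0051, 0.0], [-0.0, 0.001, 0.0], [0.0, -0.0032, -0.0], [-0.0, -0.0071, 0.0], [0.0, -0.0106, -0.0], [0.0, -0.0133, 0.0], [0.0, -0.0151, -0.0], [-0.0, -0.0159, 0.0]]
[[-0.0069, 0.0011, 0.0017], [-0.0064, 0.0031, 0.0018], [-0.0055, 0.0049, 0.0016], [-0.0042, 0.0064, 0.0013], [-0.0026, 0.0075, 0.0009], [-0.0009, 0.008, 0.0004], [0.0009, 0.008, -0.0001], [0.0026, 0.0075, -0.0007]] [[-0.0, -0.0156, -0.0], [0.0, -0.0143, 0.0], [0.0, -0.0119, -0.0], [0.0, -0.0088, -0.0], [-0.0, -0.0051, 0.0], [-0.0, -0.001, -0.0], [0.0, 0.0032, 0.0], [-0.0, 0.0071, 0.0]]
[[0.0042, 0.0064, -0.0011], [0.0055, 0.0049, -0.0015], [0.0064, 0.0031, -0.0017], [0.007, 0.0011, -0.0017], [0.007, -0.0011, -0.0016], [0.0066, -0.0031, -0.0015], [0.0057, -0.0049, -0.0012], [0.0044, -0.0064, -0.0009]] [[-0.0, 0.0106, -0.0], [0.0, 0.0133, 0.0], [-0.0, 0.0151, -0.0], [0.0, 0.0159, 0.0], [-0.0, 0.0156, 0.0], [0.0, 0.0143, -0.0], [0.0, 0.0119, -0.0], [-0.0, 0.0088, 0.0]]
[[0.0028, -0.0075, -0.0006], [0.001, -0.008, -0.0003], [-0.0009, -0.008, 0.0], [-0.0028, -0.0075, 0.0004], [-0.0044, -0.0064, 0.0007], [-0.0057, -0.0049, 0.001], [-0.0066, -0.0031, 0.0013], [-0.007, -0.0011, 0.0016]] [[0.0, 0.0051, 0.0], [-0.0, 0.001, 0.0], [0.0, -0.0032, -0.0], [-0.0, -0.0071, 0.0], [0.0, -0.0106, -0.0], [0.0, -0.0133, 0.0], [-0.0, -0.0151, -0.0], [0.0, -0.0159, 0.0]]
```

Call:
arm_command(
  dp=[
    [0.0044,-0.004,-0.0014],
    [0.0035,-0.006,-0.0014],
    [0.0019,-0.0075,-0.0012],
    [-0.001,-0.008,-0.0004],
    [-0.0044,-0.0064,0.0007],
    [-0.0057,-0.0049,0.001],
    [-0.0066,-0.0031,0.0013],
    [-0.007,-0.0011,0.0016],
  ],
  rot=[
    [0,0.0051,0],
    [0,0.001,0],
    [0,-0.0032,0],
    [0,-0.0071,0],
    [0,-0.0106,0],
    [0,-0.0133,0],
    [0,-0.0151,0],
    [0,-0.0159,0],
  ],
  fingers=[1,1,1,1,1,1,1,1],
)

```text
time: 21.5
tool_pos: [633.7, 211.6, 90.4]
eef_rot: [-0.088, 2.65, 0.019]
ft_force: [-6.2, 8.7, 2.6]
finger_gap: 11.4
grip_force: 100.4
```

```bash
python3 -c "
from st import *
rep(None,184,27)"
```

```text
[633.7 211.6  90.4] q [ 0.27  0.52  1.9  -0.39  0.26 -1.02] F [-6.2  8.7  2.6] t 21.5
B [524.1 204.3  21.6] rotdev [-0.003  0.019 -0.003]
```

Call:
arm_command(
  dp=[
    [-0.0069,0.0011,0.0017],
    [-0.0064,0.0031,0.0018],
    [-0.0055,0.0049,0.0016],
    [-0.0042,0.0064,0.0013],
    [-0.0026,0.0075,0.0009],
    [-0.0009,0.008,0.0004],
    [0.0009,0.008,-0.0001],
    [0.0026,0.0075,-0.0007],
  ],
  rot=[
    [0,-0.0156,0],
    [0,-0.0143,0],
    [0,-0.0119,0],
    [0,-0.0088,0],
    [0,-0.0051,0],
    [0,-0.001,0],
    [0,0.0032,0],
    [0,0.0071,0],
  ],
  fingers=[1,1,1,1,1,1,1,1],
)

```text
time: 22.5
tool_pos: [654.9, 259.6, 95.8]
eef_rot: [-0.092, 2.603, 0.019]
ft_force: [-1.1, -0.1, -1.2]
finger_gap: 11.5
grip_force: 98.3
```

```bash
python3 -c "
from st import *
rep(None,184,30)"
```

```text
[654.9 259.6  95.8] q [ 0.35  0.55  1.84 -0.57  0.28 -0.78] F [-1.1 -0.1 -1.2] t 22.5
B [548.7 251.9  21.9] rotdev [-0.004  0.014  0.002]
```

Call:
arm_command(
  dp=[
    [0.0047,0.0064,-0.0002],
    [0.0055,0.0049,-0.0015],
    [0.0064,0.0031,-0.0017],
    [0.007,0.0011,-0.0017],
    [0.007,-0.0011,-0.0016],
    [0.0066,-0.0031,-0.0015],
    [0.0057,-0.0049,-0.0012],
    [0.0044,-0.0064,-0.0009],
  ],
  rot=[
    [0,0.0106,0],
    [0,0.0133,0],
    [0,0.0151,0],
    [0,0.0159,0],
    [0,0.0156,0],
    [0,0.0143,0],
    [0,0.0119,0],
    [0,0.0088,0],
  ],
  fingers=[1,1,1,1,1,1,1,1],
)

```text
time: 23.5
tool_pos: [617.6, 260.3, 88.5]
eef_rot: [-0.093, 2.689, 0.028]
ft_force: [18.3, 5.4, 5.0]
finger_gap: 11.8
grip_force: 98.0
```

```bash
python3 -c "
from st import *
rep(None,184,24.5)"
```

```text
[617.6 260.3  88.5] q [ 0.36  0.53  1.86 -0.37  0.34 -0.96] F [18.3  5.4  5. ] t 23.5
B [505.4 252.7  24. ] rotdev [ 0.004  0.023 -0.002]
```

```bash
cat >> st.py <<'E'
def orb2(a0,n,r0=25,step=18,c=(526,235),r=25,up=0):
    i=np.arange(n+1);ph=np.radians(a0+step*i);rr=r+(r0-r)*np.maximum(0,1-i/4)
    path(np.array([c[0]+rr*np.cos(ph),c[1]+rr*np.sin(ph),23+0*ph]).T,[184]*(n+1),27.5+3.5*np.cos(ph),up)
    print('end',a0+step*n,c[0]+r*np.cos(ph[7::8]),c[1]+r*np.sin(ph[7::8]))
E
python3 -c "
from st import *
orb2(156.6,24,33)"
```

```text
[[0.0011, -0.0101, 0.0001], [-0.0017, -0.0094, 0.0006], [-0.0041, -0.0078, 0.0009], [-0.0057, -0.0055, 0.0011], [-0.0055, -0.0046, 0.0006], [-0.0065, -0.0025, 0.0009], [-0.0068, -0.0001, 0.0011], [-0.0064, 0.0024, 0.0012]] [[0.0, 0.0048, 0.0], [-0.0, -0.0012, -0.0], [-0.0, -0.007, 0.0], [0.0, -0.0122, -0.0], [-0.0, -0.0161, 0.0], [-0.0, -0.0185, 0.0], [0.0, -0.0191, 0.0], [0.0, -0.0178, -0.0]]
[[-0.0054, 0.0046, 0.0012], [-0.0039, 0.0063, 0.001], [-0.0021, 0.0074, 0.0006], [-0.0001, 0.0078, 0.0002], [0.002, 0.0075, -0.0003], [0.0038, 0.0064, -0.0007], [0.0053, 0.0046, -0.001], [0.0064, 0.0025, -0.0012]] [[-0.0, -0.0147, 0.0], [0.0, -0.0102, -0.0], [-0.0, -0.0048, -0.0], [0.0, 0.0012, 0.0], [0.0, 0.007, -0.0], [0.0, 0.0122, -0.0], [-0.0, 0.0161, -0.0], [0.0, 0.0185, 0.0]]
[[0.0068, 0.0001, -0.0012], [0.0065, -0.0024, -0.0011], [0.0056, -0.0046, -0.0009], [0.0041, -0.0063, -0.0006], [0.0022, -0.0074, -0.0004], [0.0001, -0.0078, -0.0002], [-0.0021, -0.0075, 0.0001], [-0.004, -0.0064, 0.0003]] [[-0.0, 0.0191, -0.0], [0.0, 0.0178, 0.0], [-0.0, 0.0147, 0.0], [-0.0, 0.0102, -0.0], [0.0, 0.0048, 0.0], [-0.0, -0.0012, -0.0], [-0.0, -0.007, 0.0], [0.0, -0.0122, -0.0]]
end 588.6 [531.45358103 535.92869727 504.48144932] [210.60208095 257.94386564 222.27396461]
```

Call:
arm_command(
  dp=[
    [0.0011,-0.0101,0.0001],
    [-0.0017,-0.0094,0.0006],
    [-0.0041,-0.0078,0.0009],
    [-0.0057,-0.0055,0.0011],
    [-0.0055,-0.0046,0.0006],
    [-0.0065,-0.0025,0.0009],
    [-0.0068,-0.0001,0.0011],
    [-0.0064,0.0024,0.0012],
  ],
  rot=[
    [0,0.0048,0],
    [0,-0.0012,0],
    [0,-0.007,0],
    [0,-0.0122,0],
    [0,-0.0161,0],
    [0,-0.0185,0],
    [0,-0.0191,0],
    [0,-0.0178,0],
  ],
  fingers=[1,1,1,1,1,1,1,1],
)

```text
time: 24.5
tool_pos: [645.7, 221.1, 93.0]
eef_rot: [-0.09, 2.62, 0.019]
ft_force: [0.4, 0.6, -0.1]
finger_gap: 11.8
grip_force: 98.6
```

```bash
python3 -c "
from st import *
rep(None,184,28.5)"
```

```text
[645.7 221.1  93. ] q [ 0.28  0.53  1.88 -0.47  0.24 -0.92] F [ 0.4  0.6 -0.1] t 24.5
B [538.2 213.5  20.9] rotdev [-0.004  0.022 -0.   ]
```

Call:
arm_command(
  dp=[
    [-0.0053,0.0046,0.0015],
    [-0.0038,0.0063,0.0013],
    [-0.002,0.0074,0.0009],
    [0,0.0078,0.0005],
    [0.0002,0,0.0003],
    [0.0002,0,0.0003],
    [0,0,0],
    [0,0,0],
  ],
  rot=[
    [0,-0.0147,0],
    [0,-0.0102,0],
    [0,-0.0048,0],
    [0,0.0012,0],
    [0,0,0],
    [0,0,0],
    [0,0,0],
    [0,0,0],
  ],
  fingers=[1,1,1,1,1,1,1,1],
)

```text
time: 25.5
tool_pos: [655.8, 247.3, 94.1]
eef_rot: [-0.091, 2.592, 0.019]
ft_force: [0.1, 0.6, 0.3]
finger_gap: 11.6
grip_force: 98.3
```

```bash
python3 -c "
from st import *
rep(None,184,31)
a=snap('side','d6')
i=a['img'][115:175,245:315]; cv2.imwrite('pics/c6.png',cv2.resize(i,None,fx=8,fy=8,interpolation=cv2.INTER_CUBIC)[:,:,::-1])
s=state();M=R.from_rotvec(s['eef_rot']);
for q in (TB,[60,0,9]): print((proj(a,s['tool_pos']+M.apply(q))-[245,115]+.5)*8)
"
```

```text
[655.8 247.3  94.1] q [ 0.33  0.55  1.86 -0.61  0.25 -0.75] F [0.1 0.6 0.3] t 25.5
B [550.4 239.7  19. ] rotdev [-0.005  0.007  0.001]
[312.6791366 275.2328293]
[445.07632066 159.15587761]
```

View pics/c6.png

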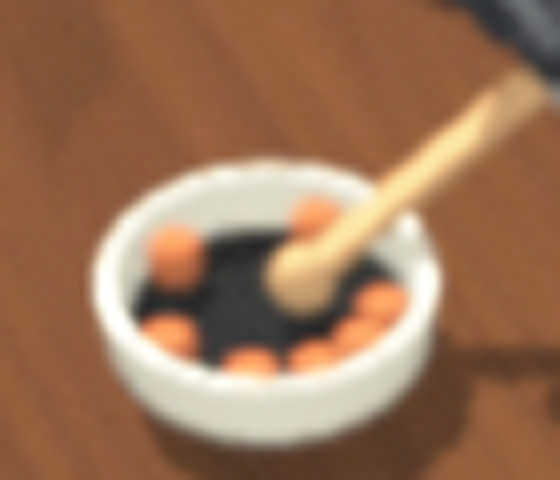

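Ball at (300,280); all seven beads are along the wall at (315,215), (175,250), (170,335), (250,362), (315,357), (355,335) and (382,300), and the middle is clear. The stick has turned about 2° in the grip, so I update its offset, grip harder and lower to contact.

Call:
arm_command(
  dp=[
    [0.0002,0,0.0003],
    [0.0002,0,0.0003],
    [0.0002,0,0.0003],
    [0.0001,0,0.0002],
    [0,0,0],
    [0,0,0],
    [0,0,0],
    [0,0,0],
  ],
  rot=[
    [0,0,0],
    [0,0,0],
    [0,0,0],
    [0,0,0],
    [0,0,0],
    [0,0,0],
    [0,0,0],
    [0,0,0],
  ],
  fingers=[1,1,1,1,1,1,1,1],
  squeeze=120,
)

```text
time: 26.55
tool_pos: [655.9, 247.5, 92.9]
eef_rot: [-0.091, 2.592, 0.019]
ft_force: [-0.0, -0.3, -1.1]
finger_gap: 10.9
grip_force: 118.6
```

```bash
sed -i 's/^TB=.*/TB=np.array([130.5,0,5])/' plan.py; python3 -c "
from st import *
rep(None,184,31)
a=load('d6')
f=lambda u,v,z:at(a,245+(u+.5)/8-.5,115+(v+.5)/8-.5,z)[:2]
bd=np.array([f(u,v,21) for u,v in[(315,215),(175,250),(170,335),(250,362),(315,357),(355,335),(382,300)]])
print((bd-[529,234.5]).round(0).tolist(),'ball',(f(300,280,23)-[529,234.5]).round(1))
"
```

```text
[655.9 247.5  92.9] q [ 0.33  0.55  1.86 -0.62  0.24 -0.74] F [-0.  -0.3 -1.1] t 26.55
B [547.4 239.7  20.6] rotdev [-0.004  0.007  0.002]
[[36.0, 36.0], [-24.0, 39.0], [-44.0, -7.0], [-21.0, -34.0], [3.0, -41.0], [22.0, -36.0], [40.0, -22.0]] ball [14.2  0.1]
```

Call:
arm_command(
  dp=[
    [0.0002,0,0.0003],
    [0.0002,0,0.0003],
    [0.0002,0,0.0003],
    [0.0002,0,0.0003],
    [0,0,0],
    [0,0,0],
    [0,0,0],
    [0,0,0],
  ],
  rot=[
    [0,0,0],
    [0,0,0],
    [0,0,0],
    [0,0,0],
    [0,0,0],
    [0,0,0],
    [0,0,0],
    [0,0,0],
  ],
  fingers=[1,1,1,1,1,1,1,1],
)

```text
time: 27.55
tool_pos: [655.9, 247.6, 91.5]
eef_rot: [-0.091, 2.592, 0.019]
ft_force: [0.4, 0.4, 1.0]
finger_gap: 11.1
grip_force: 118.8
```

Call:
arm_command(
  dp=[
    [0.0002,0,0.0003],
    [0.0002,0,0.0003],
    [0.0002,0,0.0003],
    [0,0,0],
    [0,0,0],
    [0,0,0],
    [0,0,0],
    [0,0,0],
  ],
  rot=[
    [0,0,0],
    [0,0,0],
    [0,0,0],
    [0,0,0],
    [0,0,0],
    [0,0,0],
    [0,0,0],
    [0,0,0],
  ],
  fingers=[1,1,1,1,1,1,1,1],
)

```text
time: 28.55
tool_pos: [655.8, 247.6, 90.3]
eef_rot: [-0.091, 2.592, 0.019]
ft_force: [2.5, 0.1, 2.4]
finger_gap: 11.1
grip_force: 119.0
```

```bash
sed -i 's/^TB=.*/TB=np.array([130.5,0,0.2])/' plan.py; python3 -c "
from st import *
rep(None,184,31)
orb2(13,8,19.6,15,(526,234.5),27,-0.6)
orb2(133,48,27,15,(526,234.5),27,-0)"
```

```text
[655.8 247.6  90.3] q [ 0.33  0.56  1.86 -0.63  0.24 -0.73] F [2.5 0.1 2.4] t 28.55
B [544.9 239.6  22.1] rotdev [-0.004  0.007  0.002]
[[-0.0002, 0.0057, 0.0009], [0.0013, 0.0059, 0.0005], [0.0029, 0.0057, 0.0], [0.0045, 0.0049, -0.0005], [0.0061, 0.0016, -0.0012], [0.0063, -0.0002, -0.0011], [0.0061, -0.002, -0.001], [0.0054, -0.0037, -0.0009]] [[0.0, 0.0056, -0.0], [-0.0, 0.0093, 0.0], [0.0, 0.0123, 0.0], [-0.0, 0.0145, -0.0], [-0.0, 0.0157, -0.0], [-0.0, 0.0159, 0.0], [0.0, 0.0149, -0.0], [0.0, 0.013, 0.0]]
end 133 [513.3242678] [258.33958501]
[[0.0044, -0.0051, -0.0007], [0.0031, -0.0062, -0.0005], [0.0015, -0.0069, -0.0003], [-0.0002, -0.007, -0.0001], [-0.0018, -0.0068, 0.0001], [-0.0033, -0.006, 0.0003], [-0.0046, -0.0049, 0.0006], [-0.0056, -0.0034, 0.0008]] [[0.0, 0.0101, -0.0], [-0.0, 0.0066, 0.0], [0.0, 0.0026, 0.0], [0.0, -0.0015, 0.0], [-0.0, -0.0056, -0.0], [-0.0, -0.0093, 0.0], [0.0, -0.0123, 0.0], [-0.0, -0.0145, -0.0]]
[[-0.0061, -0.0016, 0.001], [-0.0062, 0.0002, 0.0012], [-0.0059, 0.002, 0.0013], [-0.0052, 0.0037, 0.0012], [-0.0042, 0.0051, 0.0011], [-0.0029, 0.00
[... 1259 characters left out ...]
0, -0.0159, 0.0], [-0.0, -0.0149, -0.0], [-0.0, -0.013, -0.0], [0.0, -0.0101, 0.0], [0.0, -0.0066, 0.0], [-0.0, -0.0026, 0.0], [-0.0, 0.0015, 0.0]]
[[0.0017, 0.0068, -0.0003], [0.0032, 0.006, -0.0007], [0.0044, 0.0049, -0.001], [0.0054, 0.0034, -0.0011], [0.006, 0.0016, -0.0012], [0.0063, -0.0002, -0.0012], [0.006, -0.002, -0.0011], [0.0054, -0.0037, -0.0009]] [[0.0, 0.0056, -0.0], [-0.0, 0.0093, 0.0], [0.0, 0.0123, 0.0], [-0.0, 0.0145, -0.0], [-0.0, 0.0157, -0.0], [-0.0, 0.0159, 0.0], [0.0, 0.0149, 0.0], [0.0, 0.013, -0.0]]
end 853 [511.69217987 552.98355233 513.3242678  511.69217987 552.98355233
 513.3242678 ] [211.6027014  233.55771359 258.33958501 211.6027014  233.55771359
 258.33958501]
```

Call:
arm_command(
  dp=[
    [-0.0002,0.0057,0.0009],
    [0.0013,0.0059,0.0005],
    [0.0029,0.0057,0],
    [0.0045,0.0049,-0.0005],
    [0.0061,0.0016,-0.0012],
    [0.0063,-0.0002,-0.0011],
    [0.0061,-0.002,-0.001],
    [0.0054,-0.0037,-0.0009],
  ],
  rot=[
    [0,0.0056,0],
    [0,0.0093,0],
    [0,0.0123,0],
    [0,0.0145,0],
    [0,0.0157,0],
    [0,0.0159,0],
    [0,0.0149,0],
    [0,0.013,0],
  ],
  fingers=[1,1,1,1,1,1,1,1],
)

```text
time: 29.55
tool_pos: [624.6, 262.8, 77.8]
eef_rot: [-0.094, 2.693, 0.015]
ft_force: [3.3, -1.6, 3.2]
finger_gap: 11.1
grip_force: 119.2
```

```bash
python3 -c "
from st import *
rep(None,184,25.1)"
```

```text
[624.6 262.8  77.8] q [ 0.36  0.55  1.84 -0.4   0.34 -0.93] F [ 3.3 -1.6  3.2] t 29.55
B [507.3 254.4  21.3] rotdev [-0.005  0.008  0.001]
```

Call:
arm_command(
  dp=[
    [0.0044,-0.0051,-0.0007],
    [0.0031,-0.0062,-0.0005],
    [0.0015,-0.0069,-0.0003],
    [-0.0002,-0.007,-0.0001],
    [-0.0018,-0.0068,0.0001],
    [-0.0033,-0.006,0.0003],
    [-0.0046,-0.0049,0.0006],
    [-0.0056,-0.0034,0.0008],
  ],
  rot=[
    [0,0.0101,0],
    [0,0.0066,0],
    [0,0.0026,0],
    [0,-0.0015,0],
    [0,-0.0056,0],
    [0,-0.0093,0],
    [0,-0.0123,0],
    [0,-0.0145,0],
  ],
  fingers=[1,1,1,1,1,1,1,1],
)

```text
time: 30.55
tool_pos: [635.8, 218.9, 82.0]
eef_rot: [-0.089, 2.664, 0.022]
ft_force: [3.4, 8.7, 3.2]
finger_gap: 10.8
grip_force: 119.7
```

Call:
arm_command(
  dp=[
    [-0.0061,-0.0016,0.001],
    [-0.0062,0.0002,0.0012],
    [-0.0059,0.002,0.0013],
    [-0.0052,0.0037,0.0012],
    [-0.0042,0.0051,0.0011],
    [-0.0029,0.0062,0.0008],
    [-0.0014,0.0069,0.0005],
    [0.0002,0.007,0.0001],
  ],
  rot=[
    [0,-0.0157,0],
    [0,-0.0159,0],
    [0,-0.0149,0],
    [0,-0.013,0],
    [0,-0.0101,0],
    [0,-0.0066,0],
    [0,-0.0026,0],
    [0,0.0015,0],
  ],
  fingers=[1,1,1,1,1,1,1,1],
)

```text
time: 31.55
tool_pos: [661.9, 248.8, 88.8]
eef_rot: [-0.091, 2.594, 0.018]
ft_force: [-1.4, -1.2, 3.4]
finger_gap: 11.1
grip_force: 119.4
```

```bash
python3 -c "
from st import *
rep(None,184,31)"
```

```text
[661.9 248.8  88.8] q [ 0.33  0.56  1.85 -0.61  0.25 -0.75] F [-1.4 -1.2  3.4] t 31.55
B [550.8 240.8  20.8] rotdev [-0.005  0.005  0.002]
```

Call:
arm_command(
  dp=[
    [0.0017,0.0068,-0.0003],
    [0.0032,0.006,-0.0007],
    [0.0044,0.0049,-0.001],
    [0.0054,0.0034,-0.0011],
    [0.006,0.0016,-0.0012],
    [0.0063,-0.0002,-0.0012],
    [0.006,-0.002,-0.0011],
    [0.0054,-0.0037,-0.0009],
  ],
  rot=[
    [0,0.0056,0],
    [0,0.0093,0],
    [0,0.0123,0],
    [0,0.0145,0],
    [0,0.0157,0],
    [0,0.0159,0],
    [0,0.0149,0],
    [0,0.013,0],
  ],
  fingers=[1,1,1,1,1,1,1,1],
)

```text
time: 32.55
tool_pos: [626.5, 263.5, 78.8]
eef_rot: [-0.096, 2.69, 0.016]
ft_force: [8.1, -4.6, 3.9]
finger_gap: 11.1
grip_force: 119.9
```

Call:
arm_command(
  dp=[
    [0.0044,-0.0051,-0.0007],
    [0.0031,-0.0062,-0.0005],
    [0.0015,-0.0069,-0.0003],
    [-0.0002,-0.007,-0.0001],
    [-0.0018,-0.0068,0.0001],
    [-0.0033,-0.006,0.0003],
    [-0.0046,-0.0049,0.0006],
    [-0.0056,-0.0034,0.0008],
  ],
  rot=[
    [0,0.0101,0],
    [0,0.0066,0],
    [0,0.0026,0],
    [0,-0.0015,0],
    [0,-0.0056,0],
    [0,-0.0093,0],
    [0,-0.0123,0],
    [0,-0.0145,0],
  ],
  fingers=[1,1,1,1,1,1,1,1],
)

```text
time: 33.55
tool_pos: [634.8, 218.4, 81.1]
eef_rot: [-0.09, 2.666, 0.02]
ft_force: [1.4, 7.9, 3.2]
finger_gap: 11.0
grip_force: 119.5
```

Call:
arm_command(
  dp=[
    [-0.0061,-0.0016,0.001],
    [-0.0062,0.0002,0.0012],
    [-0.0059,0.002,0.0013],
    [-0.0052,0.0037,0.0012],
    [-0.0042,0.0051,0.0011],
    [-0.0029,0.0062,0.0008],
    [-0.0014,0.0069,0.0005],
    [0.0002,0.007,0.0001],
  ],
  rot=[
    [0,-0.0157,0],
    [0,-0.0159,0],
    [0,-0.0149,0],
    [0,-0.013,0],
    [0,-0.0101,0],
    [0,-0.0066,0],
    [0,-0.0026,0],
    [0,0.0015,0],
  ],
  fingers=[1,1,1,1,1,1,1,1],
)

```text
time: 34.55
tool_pos: [661.5, 248.7, 88.4]
eef_rot: [-0.091, 2.594, 0.017]
ft_force: [-3.4, -0.9, 3.1]
finger_gap: 11.1
grip_force: 119.5
```

```bash
python3 -c "
from st import *
rep(None,184,31)
a=snap('side','d7')
i=a['img'][115:175,245:315]
hsv=cv2.cvtColor(i,cv2.COLOR_RGB2HSV);m=cv2.inRange(hsv,(3,130,110),(14,255,255))
m=cv2.morphologyEx(m,cv2.MORPH_OPEN,np.ones((2,2)));n,l,s,c=cv2.connectedComponentsWithStats(m)
for k in range(1,n):
    if s[k][4]>8: print(s[k].tolist(),(at(a,c[k][0]+245,c[k][1]+115,21)[:2]-[529,234.5]).round(0))
"
```

```text
[661.5 248.7  88.4] q [ 0.33  0.56  1.85 -0.61  0.25 -0.75] F [-3.4 -0.9  3.1] t 34.55
B [550.3 240.7  20.5] rotdev [-0.006  0.005  0.002]
[0, 0, 67, 60, 1908] [ 1. 87.]
[55, 16, 15, 28, 317] [ 97. -17.]
[35, 27, 5, 5, 23] [25. 27.]
[35, 32, 16, 15, 93] [ 28. -30.]
[17, 34, 7, 8, 39] [-39.  12.]
[27, 44, 6, 3, 15] [-26. -34.]
[54, 47, 16, 13, 156] [  55. -109.]
```

Call:
arm_command(
  dp=[
    [0.0017,0.0068,-0.0003],
    [0.0032,0.006,-0.0007],
    [0.0044,0.0049,-0.001],
    [0.0054,0.0034,-0.0011],
    [0.006,0.0016,-0.0012],
    [0.0063,-0.0002,-0.0012],
    [0.006,-0.002,-0.0011],
    [0.0054,-0.0037,-0.0009],
  ],
  rot=[
    [0,0.0056,0],
    [0,0.0093,0],
    [0,0.0123,0],
    [0,0.0145,0],
    [0,0.0157,0],
    [0,0.0159,0],
    [0,0.0149,0],
    [0,0.013,0],
  ],
  fingers=[1,1,1,1,1,1,1,1],
)

```text
time: 35.6
tool_pos: [626.7, 263.8, 78.8]
eef_rot: [-0.096, 2.689, 0.017]
ft_force: [11.0, -2.2, 6.3]
finger_gap: 11.3
grip_force: 119.6
```

Call:
arm_command(
  dp=[
    [0.0044,-0.0051,-0.0007],
    [0.0031,-0.0062,-0.0005],
    [0.0015,-0.0069,-0.0003],
    [-0.0002,-0.007,-0.0001],
    [-0.0018,-0.0068,0.0001],
    [-0.0033,-0.006,0.0003],
    [-0.0046,-0.0049,0.0006],
    [-0.0056,-0.0034,0.0008],
  ],
  rot=[
    [0,0.0101,0],
    [0,0.0066,0],
    [0,0.0026,0],
    [0,-0.0015,0],
    [0,-0.0056,0],
    [0,-0.0093,0],
    [0,-0.0123,0],
    [0,-0.0145,0],
  ],
  fingers=[1,1,1,1,1,1,1,1],
)

```text
time: 36.6
tool_pos: [635.5, 219.2, 81.4]
eef_rot: [-0.09, 2.664, 0.022]
ft_force: [2.8, 8.7, 4.7]
finger_gap: 10.9
grip_force: 119.8
```

Call:
arm_command(
  dp=[
    [-0.0061,-0.0016,0.001],
    [-0.0062,0.0002,0.0012],
    [-0.0059,0.002,0.0013],
    [-0.0052,0.0037,0.0012],
    [-0.0042,0.0051,0.0011],
    [-0.0029,0.0062,0.0008],
    [-0.0014,0.0069,0.0005],
    [0.0002,0.007,0.0001],
  ],
  rot=[
    [0,-0.0157,0],
    [0,-0.0159,0],
    [0,-0.0149,0],
    [0,-0.013,0],
    [0,-0.0101,0],
    [0,-0.0066,0],
    [0,-0.0026,0],
    [0,0.0015,0],
  ],
  fingers=[1,1,1,1,1,1,1,1],
)

```text
time: 37.6
tool_pos: [661.8, 248.9, 88.4]
eef_rot: [-0.091, 2.594, 0.018]
ft_force: [-3.9, -2.3, 3.4]
finger_gap: 10.9
grip_force: 119.9
```

```bash
python3 -c "
from st import *
rep(None,184,31)
a=snap('side','d8')
i=a['img'][115:175,245:315];cv2.imwrite('pics/c8.png',cv2.resize(i,None,fx=8,fy=8,interpolation=cv2.INTER_CUBIC)[:,:,::-1])
"
```

```text
[661.8 248.9  88.4] q [ 0.33  0.56  1.85 -0.61  0.24 -0.75] F [-3.9 -2.3  3.4] t 37.6
B [550.7 240.9  20.4] rotdev [-0.005  0.005  0.002]
```

View pics/c8.png

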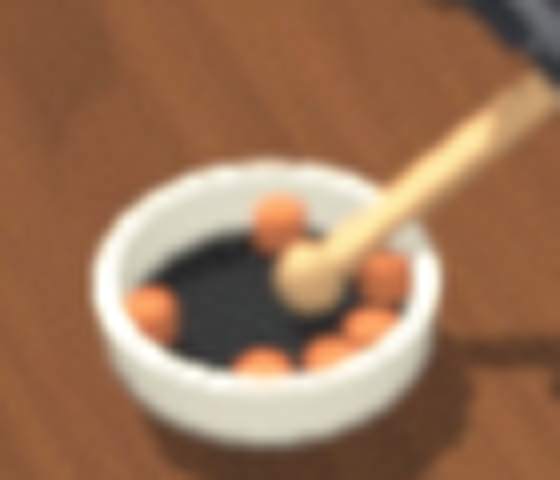

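Beads visible at (280,220), (152,313), (263,362), (330,352), (370,328) and (382,275), with the seventh behind the handle. Next I lift out and check them by code.

```bash
python3 -c "
from st import *
a=load('d8')
f=lambda u,v,z:at(a,245+(u+.5)/8-.5,115+(v+.5)/8-.5,z)[:2]
for u,v in[(280,220),(152,313),(263,362),(330,352),(370,328),(382,275)]:
    p=f(u,v,21)-[529,234.5];print(p.round(0),np.degrees(np.arctan2(p[1],p[0]))%360)
p0=np.array([545,238,22]);print('lift')
P=np.array([p0+[-1*i*1.5,0,12*i] for i in range(9)]);path(P,[184]*9,[31]*9)"
```

```text
[22. 39.] 60.97302036037286
[-46.   8.] 170.2705655103092
[-16. -36.] 245.5457036184389
[ 10. -41.] 283.1491916866059
[ 29. -35.] 310.1106937863969
[46. -8.] 349.96762912981075
lift
[[-0.0049, 0.0001, -0.0111], [-0.0049, 0.0001, -0.0111], [-0.0049, 0.0001, -0.0111], [-0.0049, 0.0001, -0.0111], [-0.0049, 0.0001, -0.0111], [-0.0049, 0.0001, -0.0111], [-0.0049, 0.0001, -0.0111], [-0.0049, 0.0001, -0.0111]]
```

Call:
arm_command(
  dp=[
    [-0.0049,0,-0.0111],
    [-0.0049,0,-0.0111],
    [-0.0049,0,-0.0111],
    [-0.0049,0,-0.0111],
    [-0.0063,0,-0.0174],
    [-0.0063,0,-0.0174],
    [-0.0063,0,-0.0174],
    [-0.0063,0,-0.0174],
  ],
  rot=[
    [0,0,0],
    [0,0,0],
    [0,0,0],
    [0,0,0],
    [0,0.03,0],
    [0,0.03,0],
    [0,0.03,0],
    [0,0.03,0],
  ],
  fingers=[1,1,1,1,1,1,1,1],
)

```text
time: 38.65
tool_pos: [644.5, 248.6, 210.9]
eef_rot: [-0.095, 2.713, 0.015]
ft_force: [1.2, 0.3, -0.2]
finger_gap: 11.3
grip_force: 118.7
```

```bash
python3 -c "
from st import *
rep(None,184,24)
t=np.array([502.3,-212.9,29])-base(186.5,3.9)@np.array([19.3,0,7.7]);print('release TCP',t)
plan(t+[0,0,195],186.5,3.9,8)
for n in('scene','side'):
    d=snap(n,n+'9');m0=np.zeros((420,560),np.uint8)
    ang=np.linspace(0,6.28,60);cv2.fillConvexPoly(m0,cv2.convexHull(np.array([proj(d,[529+60*np.cos(x),234.5+60*np.sin(x),34]) for x in ang]).round().astype(np.int32)),255)
    h=cv2.cvtColor(d['img'],cv2.COLOR_RGB2HSV);m=cv2.inRange(h,(3,110,110),(15,255,255))&m0
    k,l,s,c=cv2.connectedComponentsWithStats(m)
    for j in range(1,k):
        if s[j][4]>6:
            p=at(d,*c[j],21)[:2]-[529,234.5];print(n,s[j].tolist(),p.round(0))
"
```

```text
[644.5 248.6 210.9] q [ 0.32  0.38  1.7  -0.18  0.66 -1.2 ] F [ 1.2  0.3 -0.2] t 38.65
B [526.1 240.1 156.7] rotdev [-0.004  0.008  0.001]
release TCP [ 520.91117949 -210.77952394   37.99486406]
now [644.5 248.6 210.9] d [-15.45 -57.42   2.76] r [-0.0019  0.0448 -0.0052]
[[0.0166, -0.0562, -0.0103], [0.0173, -0.0561, -0.0097], [0.0181, -0.056, -0.009], [0.0187, -0.0559, -0.0083], [0.0194, -0.0558, -0.0075], [0.02, -0.0557, -0.0067], [0.0206, -0.0555, -0.0059], [0.0211, -0.0554, -0.0051]]
scene [384, 209, 11, 10, 79] [-44.   8.]
scene [368, 220, 18, 27, 212] [  2. -39.]
scene [387, 231, 31, 19, 240] [34. 18.]
side [276, 140, 7, 7, 39] [19. 35.]
side [274, 143, 22, 19, 138] [ 26. -18.]
side [261, 150, 6, 8, 36] [-44.   8.]
```

All seven beads are accounted for: blob areas in the scene view of 79, 212 and 240 px correspond to 1, 3 and 3 beads. All are well shifted, so I take the stick back.

Call:
arm_command(
  dp=[
    [0.0166,-0.0562,-0.0103],
    [0.0173,-0.0561,-0.0097],
    [0.0181,-0.056,-0.009],
    [0.0187,-0.0559,-0.0083],
    [0.0194,-0.0558,-0.0075],
    [0.02,-0.0557,-0.0067],
    [0.0206,-0.0555,-0.0059],
    [0.0211,-0.0554,-0.0051],
  ],
  rot=[
    [-0.0019,0.0448,-0.0052],
    [-0.0019,0.0448,-0.0052],
    [-0.0019,0.0448,-0.0052],
    [-0.0019,0.0448,-0.0052],
    [-0.0019,0.0448,-0.0052],
    [-0.0019,0.0448,-0.0052],
    [-0.0019,0.0448,-0.0052],
    [-0.0019,0.0448,-0.0052],
  ],
  fingers=[1,1,1,1,1,1,1,1],
)

```text
time: 39.75
tool_pos: [519.9, -212.6, 231.4]
eef_rot: [-0.172, 3.069, 0.006]
ft_force: [1.6, 0.1, -0.3]
finger_gap: 10.9
grip_force: 118.7
```

```bash
python3 -c "
from st import *
rep(None,186.5,3.9)
plan([520.9,-210.4,110],186.5,3.9,6)
for n in('scene','side'): snap(n,n+'10')
d=load('scene10')
# stick pixels by colour (pale wood)
s=state();M=R.from_rotvec(s['eef_rot'])
for n in('scene10','side10'):
    d=load(n);h=cv2.cvtColor(d['img'],cv2.COLOR_RGB2HSV)
    pb=proj(d,s['tool_pos']+M.apply(TB));pt=proj(d,s['tool_pos']+M.apply([-83.5,0,14.7]))
    m=cv2.inRange(h,(14,50,185),(32,170,255));box=np.zeros_like(m);x0,y0=np.minimum(pb,pt).astype(int)-14;x1,y1=np.maximum(pb,pt).astype(int)+14;box[y0:y1,x0:x1]=255
    p=cv2.findNonZero(m&box)[:,0];w,vec=np.linalg.eigh(np.cov(p.T));t=(p-p.mean(0))@vec[:,1]
    print(n,'pred',pb.round(1),pt.round(1),'extremes',p[t.argmin()],p[t.argmax()],len(p))
"
```

```text
[ 519.9 -212.6  231.4] q [-0.54  0.3   1.67  0.05  1.12 -2.24] F [ 1.6  0.1 -0.3] t 39.75
B [ 390.5 -227.2  222.3] rotdev [-0.    -0.    -0.001]
now [ 519.9 -212.6  231.4] d [  0.17   0.37 -20.23] r [-0.     -0.     -0.0002]
[[0.0012, 0.0003, 0.0202], [0.0012, 0.0003, 0.0202], [0.0012, 0.0003, 0.0202], [0.0012, 0.0003, 0.0202], [0.0012, 0.0003, 0.0202], [0.0012, 0.0003, 0.0202]]
scene10 pred [162.9 144.1] [171.2 235.5] extremes [182 161] [184 248] 586
side10 pred [299.5 236.1] [384.6 196.7] extremes [385 198] [294 241] 659
```

Call:
arm_command(
  dp=[
    [0.0012,0.0003,0.0202],
    [0.0012,0.0003,0.0202],
    [0.0012,0.0003,0.0202],
    [0.0012,0.0003,0.0202],
    [0.0012,0.0003,0.0202],
    [0.0012,0.0003,0.0202],
    [0.0014,0,0.02],
    [0.0014,0,0.02],
  ],
  rot=[
    [0,0,0],
    [0,0,0],
    [0,0,0],
    [0,0,0],
    [0,0,0],
    [0,0,0],
    [0,0,0],
    [0,0,0],
  ],
  fingers=[1,1,1,1,1,1,1,1],
)

```text
time: 40.85
tool_pos: [521.6, -207.8, 69.3]
eef_rot: [-0.173, 3.068, 0.006]
ft_force: [0.8, 0.0, 0.3]
finger_gap: 11.0
grip_force: 118.7
```

```bash
python3 -c "
from st import *
rep(None,186.5,3.9)
plan([521,-210.4,40],186.5,3.9,8)
d=snap('wrist','w11');e=load('w1')
s=state()
# handle centre columns at rows, same colour test
for x in(e,d):
    h=cv2.cvtColor(x['img'],cv2.COLOR_RGB2HSV);m=cv2.inRange(h,(14,40,200),(35,190,255));
    print([(r,int(np.median(np.nonzero(m[r])[0])),len(np.nonzero(m[r])[0])) for r in (10,40,140,200,240) if m[r].any()])
for q in([502.3,-212.9,29],[393,-225.6,29]):print('rest',proj(d,q))
"
```

```text
[ 521.6 -207.8   69.3] q [-0.53  0.52  1.82  0.06  0.75 -2.26] F [0.8 0.  0.3] t 40.85
B [ 392.3 -222.5   60.1] rotdev [ 0.     0.001 -0.001]
now [ 521.6 -207.8   69.3] d [-0.08 -0.32 -3.66] r [ 0.      0.0001 -0.0001]
[[0.0004, -0.0003, 0.0036], [0.0004, -0.0003, 0.0036], [0.0004, -0.0003, 0.0036], [0.0004, -0.0003, 0.0036], [0.0004, -0.0003, 0.0036], [0.0004, -0.0003, 0.0036], [0.0004, -0.0003, 0.0036], [0.0004, -0.0003, 0.0036]]
[(10, 271, 27), (40, 271, 13), (140, 299, 47), (200, 298, 44), (240, 296, 45)]
[(10, 270, 44), (40, 271, 44), (140, 276, 115), (200, 276, 108), (240, 279, 98)]
rest [273.41483567 218.96236914]
rest [270.95328558 -48.77780372]
```

Call:
arm_command(
  dp=[
    [0.0004,-0.0003,0.0036],
    [0.0004,-0.0003,0.0036],
    [0.0004,-0.0003,0.0036],
    [0.0004,-0.0003,0.0036],
    [0.0004,-0.0003,0.0036],
    [0.0004,-0.0003,0.0036],
    [0.0004,-0.0003,0.0036],
    [0.0004,-0.0003,0.0036],
  ],
  rot=[
    [0,0,0],
    [0,0,0],
    [0,0,0],
    [0,0,0],
    [0,0,0],
    [0,0,0],
    [0,0,0],
    [0,0,0],
  ],
  fingers=[1,1,1,1,1,1,1,1],
)

```text
time: 41.9
tool_pos: [521.1, -211.5, 41.5]
eef_rot: [-0.173, 3.067, 0.006]
ft_force: [1.0, -0.7, -0.1]
finger_gap: 11.4
grip_force: 118.7
```

Call:
arm_command(
  dp=[
    [0,0,0.0005],
    [0,0,0.0005],
    [0,0,0.0005],
    [0,0,0],
    [0,0,0],
    [0,0,0],
    [0,0,0],
    [0,0,0],
  ],
  rot=[
    [0,0,0],
    [0,0,0],
    [0,0,0],
    [0,0,0],
    [0,0,0],
    [0,0,0],
    [0,0,0],
    [0,0,0],
  ],
  fingers=[1,1,1,1,1,1,1,1],
)

```text
time: 42.9
tool_pos: [521.2, -211.4, 40.3]
eef_rot: [-0.173, 3.067, 0.006]
ft_force: [0.6, -0.1, -0.3]
finger_gap: 11.0
grip_force: 118.7
```

Call:
arm_command(
  dp=[
    [0,0,0.0005],
    [0,0,0.0005],
    [0,0,0.0005],
    [0,0,0.0005],
    [0,0,0],
    [0,0,0],
    [0,0,0],
    [0,0,0],
  ],
  rot=[
    [0,0,0],
    [0,0,0],
    [0,0,0],
    [0,0,0],
    [0,0,0],
    [0,0,0],
    [0,0,0],
    [0,0,0],
  ],
  fingers=[1,1,1,1,1,1,1,1],
)

```text
time: 43.9
tool_pos: [521.3, -211.4, 38.9]
eef_rot: [-0.173, 3.067, 0.006]
ft_force: [-1.3, 0.6, 7.2]
finger_gap: 11.6
grip_force: 119.8
```

```bash
python3 -c "
from st import *
rep(None,186.5,3.9)
s=state();print(s['moment'])"
```

```text
[ 521.3 -211.4   38.9] q [-0.53  0.57  1.84  0.07  0.68 -2.27] F [-1.3  0.6  7.2] t 43.9
B [ 392.  -226.1   29.6] rotdev [-0.     0.002 -0.001]
[ 0.14479742  0.30083686 -0.06038154]
```

Call:
arm_command(
  dp=[
    [0,0,-0.0005],
    [0,0,0],
    [0,0,0],
    [0,0,0],
    [0,0,0],
    [0,0,0],
    [0,0,0],
    [0,0,0],
  ],
  rot=[
    [0,0,0],
    [0,0,0],
    [0,0,0],
    [0,0,0],
    [0,0,0],
    [0,0,0],
    [0,0,0],
    [0,0,0],
  ],
  fingers=[1,1,0.8,0.7,0.6,0.5,0.4,0.3],
)

```text
time: 44.9
tool_pos: [521.4, -211.4, 38.8]
eef_rot: [-0.173, 3.067, 0.006]
ft_force: [-0.4, -0.4, -0.6]
finger_gap: 59.8
grip_force: 0.0
```

Call:
arm_command(
  dp=[
    [0,0,0],
    [0,0,-0.005],
    [0,0,-0.015],
    [0,0,-0.02],
    [0,0,-0.02],
    [0,0,-0.02],
    [0,0,-0.02],
    [0,0,0],
  ],
  rot=[
    [0,0,0],
    [0,0,0],
    [0,0,0],
    [0,0,0],
    [0,0,0],
    [0,0,0],
    [0,0,0],
    [0,0,0],
  ],
  fingers=[0.3,0.3,0.3,0.3,0.3,0.3,0.3,0.3],
)

```text
time: 45.9
tool_pos: [515.6, -213.0, 140.9]
eef_rot: [-0.173, 3.063, 0.002]
ft_force: [-0.9, -0.4, -0.5]
finger_gap: 59.9
grip_force: 0.0
```

```bash
python3 -c "
from st import *
rep(None,186.5,3.9)
d1=snap('scene','s12');d2=snap('side','d12');d3=snap('wrist','w12')
for a,b,roi in(('s0',d1,(165,190,66,100)),('d0',d2,(288,238,100,75))):
    a=load(a);u,v,w,h=roi
    for x in(a,b):
        i=x['img'][v:v+h,u:u+w];m=cv2.inRange(cv2.cvtColor(i,cv2.COLOR_RGB2HSV),(15,40,195),(32,150,255));p=cv2.findNonZero(m)[:,0]+[u,v]
        _,vec=np.linalg.eigh(np.cov(p.T));k=vec[:,1]*np.sign(vec[0,1]);t=(p-p.mean(0))@k;print(len(p),p.mean(0).round(1),k.round(3),t.min().round(1),t.max().round(1),'ends',p[t.argmin()],p[t.argmax()])
"
```

```text
[ 515.6 -213.   140.9] q [-0.54  0.4   1.78  0.05  0.9  -2.26] F [-0.9 -0.4 -0.5] t 45.9
B [ 386.3 -227.6  131.2] rotdev [-0.003  0.005 -0.001]
932 [194.6 241.6] [0.158 0.987] -45.4 42.2 ends [186 197] [197 284]
899 [197.  247.5] [0.1   0.995] -39.1 35.1 ends [189 209] [195 283]
641 [330.9 265.5] [ 0.891 -0.454] -41.7 44.6 ends [293 283] [371 246]
755 [329.8 265.7] [ 0.93  -0.367] -42.7 45.0 ends [290 281] [372 250]
```

Call:
arm_command(
  dp=[
    [0,0,-0.04],
    [0,0,-0.04],
    [0,0.02,-0.03],
    [0,0.055,0],
    [0,0.055,0],
    [0,0.055,0],
    [0,0.055,0],
    [0,0.055,0],
  ],
  rot=[
    [0,0,0],
    [0,0,0],
    [0,0,0],
    [0,0,0],
    [0,0,0],
    [0,0,0],
    [0,0,0],
    [0,0,0],
  ],
  fingers=[0.3,0.3,0.3,0.3,0.3,0.3,0.3,0.3],
)

```text
time: 47.05
tool_pos: [472.7, 81.7, 247.4]
eef_rot: [-0.173, 3.069, 0.006]
ft_force: [-0.1, -0.1, 1.7]
finger_gap: 59.5
grip_force: 0.0
```

```bash
python3 -c "
from st import *
rep(None,186.5,3.9)
d1=snap('scene','s13');d2=snap('side','d13')
for a,b,roi in(('s0',d1,(165,190,66,100)),('d0',d2,(288,238,100,75))):
    a=load(a);u,v,w,h=roi
    i0=a['img'][v:v+h,u:u+w].astype(int);i1=b['img'][v:v+h,u:u+w].astype(int);print('diff px',(np.abs(i0-i1).max(2)>60).sum())
    for x in(a,b):
        i=x['img'][v:v+h,u:u+w];m=cv2.inRange(cv2.cvtColor(i,cv2.COLOR_RGB2HSV),(15,40,195),(32,150,255))
        k,l,s,c=cv2.connectedComponentsWithStats(m);j=1+s[1:,4].argmax();p=np.argwhere(l==j)[:,::-1]+[u,v]
        _,vec=np.linalg.eigh(np.cov(p.T));k=vec[:,1]*np.sign(vec[0,1]);t=(p-p.mean(0))@k;print(len(p),p.mean(0).round(1),k.round(3),'ends',p[t.argmin()],p[t.argmax()])
"
```

```text
[472.7  81.7 247.4] q [ 0.02  0.16  1.82  0.01  1.09 -1.66] F [-0.1 -0.1  1.7] t 47.05
B [343.4  67.1 238.3] rotdev [-0.     0.    -0.001]
diff px 617
905 [194.6 241.5] [0.156 0.988] ends [186 197] [197 284]
498 [195.2 258.9] [ 0.116 -0.993] ends [190 282] [195 239]
diff px 540
639 [330.9 265.5] [ 0.891 -0.455] ends [293 283] [371 246]
583 [330.1 265.4] [ 0.929 -0.369] ends [290 281] [372 250]
```

```bash
cat > chk.py <<'E'
from st import *
def yaw(f,roi,z=34):
    d=load(f);u,v,w,h=roi;i=d['img'][v:v+h,u:u+w];m=cv2.inRange(cv2.cvtColor(i,cv2.COLOR_RGB2HSV),(15,40,195),(32,150,255))
    k,l,s,c=cv2.connectedComponentsWithStats(m);j=1+s[1:,4].argmax();p=np.argwhere(l==j)[:,::-1]+[u,v]
    q=np.array([at(d,*x,z)[:2] for x in p]);
    mm=q[(q[:,0]>420)&(q[:,0]<590)];g=np.polyfit(mm[:,0],mm[:,1],1)
    print(f,'deg',np.degrees(np.arctan(g[0])).round(1),'y@440',np.polyval(g,440).round(1),'y@502',np.polyval(g,502).round(1),'y@562',np.polyval(g,562).round(1),'x range',q[:,0].min().round(0),q[:,0].max().round(0))
import sys
if __name__=='__main__':
    for f,r in(('s0',(165,190,66,100)),('s13',(165,190,66,100)),('d0',(288,238,100,75)),('d13',(288,238,100,75))):yaw(f,r)
E
python3 chk.py
```

```text
s0 deg 7.6 y@440 -214.3 y@502 -206.1 y@562 -198.1 x range 380.0 608.0
s13 deg -3.1 y@440 -199.2 y@502 -202.5 y@562 -205.8 x range 499.0 603.0
d0 deg 6.8 y@440 -221.7 y@502 -214.3 y@562 -207.1 x range 380.0 604.0
d13 deg 1.5 y@440 -216.6 y@502 -214.9 y@562 -213.4 x range 376.0 600.0
```

The stick lies in the notches, but the side view shows it skewed about 5° from its original direction. I regrip squarely with a light squeeze to straighten it.

```bash
python3 -c "
from st import *
plan([521.5,-210,140],186.5,0,8)"
```

```text
now [471.7  84.6 247.2] d [  6.23 -36.82 -13.4 ] r [0.0003 0.0084 0.0005]
[[-0.001, -0.0373, 0.0134], [-0.0011, -0.0373, 0.0134], [-0.0012, -0.0373, 0.0134], [-0.0014, -0.0373, 0.0134], [-0.0015, -0.0373, 0.0134], [-0.0016, -0.0373, 0.0134], [-0.0018, -0.0373, 0.0134], [-0.0019, -0.0373, 0.0134]]
```

Call:
arm_command(
  dp=[
    [-0.001,-0.0373,0.0134],
    [-0.0011,-0.0373,0.0134],
    [-0.0012,-0.0373,0.0134],
    [-0.0014,-0.0373,0.0134],
    [-0.0015,-0.0373,0.0134],
    [-0.0016,-0.0373,0.0134],
    [-0.0018,-0.0373,0.0134],
    [-0.0019,-0.0373,0.0134],
  ],
  rot=[
    [0.0003,0.0084,0.0005],
    [0.0003,0.0084,0.0005],
    [0.0003,0.0084,0.0005],
    [0.0003,0.0084,0.0005],
    [0.0003,0.0084,0.0005],
    [0.0003,0.0084,0.0005],
    [0.0003,0.0084,0.0005],
    [0.0003,0.0084,0.0005],
  ],
  fingers=[0.3,0.3,0.3,0.3,0.3,0.3,0.3,0.3],
  squeeze=20,
)

```text
time: 48.15
tool_pos: [521.7, -216.7, 140.4]
eef_rot: [-0.17, 3.136, -0.002]
ft_force: [1.0, -0.4, 1.2]
finger_gap: 59.7
grip_force: 0.0
```

```bash
python3 -c "
from st import *
import chk
d=snap('wrist','w14')
# fit handle in wrist view: bright strip near predicted axis
for f in('w1','w14'):
    d=load(f);h=cv2.cvtColor(d['img'],cv2.COLOR_RGB2HSV);m=cv2.inRange(h,(14,30,225),(36,150,255))
    k,l,s,c=cv2.connectedComponentsWithStats(m);j=1+s[1:,4].argmax();p=np.argwhere(l==j)[:,::-1]
    q=np.array([at(d,*x,34)[:2] for x in p]);mm=q[(q[:,0]>420)&(q[:,0]<590)];g=np.polyfit(mm[:,0],mm[:,1],1)
    print(f,np.degrees(np.arctan(g[0])).round(2),np.polyval(g,[440,502,562]).round(1),q[:,0].min().round(),q[:,0].max().round(),s[j])
s=state();print(s['tool_pos'].round(1));plan([521.5,-210,38],186.5,0,6)"
```

```text
w1 4.37 [-211.8 -207.1 -202.5] 388.0 603.0 [  260     0    69   322 13068]
w14 -2.2 [-204.4 -206.8 -209.1] 385.0 600.0 [ 248    0   90  314 8826]
[ 522.8 -221.1  139.2]
now [ 522.8 -221.1  139.2] d [ -0.22   1.85 -16.87] r [-0.0008  0.0002 -0.0011]
[[0.0, 0.0019, 0.0169], [0.0, 0.0019, 0.0169], [0.0, 0.0019, 0.0169], [0.0, 0.0019, 0.0169], [0.0, 0.0019, 0.0169], [0.0, 0.0019, 0.0169]]
```

Call:
arm_command(
  dp=[
    [0,0,0],
    [0,0,0],
    [0,0,0.015],
    [0,0,0.015],
    [0,0,0.015],
    [0,0,0.015],
    [0,0,0],
    [0,0,0],
  ],
  rot=[
    [0,0,0],
    [0,0,0],
    [0,0,0],
    [0,0,0],
    [0,0,0],
    [0,0,0],
    [0,0,0],
    [0,0,0],
  ],
  fingers=[0.3,0.3,0.3,0.3,0.3,0.3,0.3,0.3],
)

```text
time: 49.2
tool_pos: [522.7, -215.1, 81.9]
eef_rot: [-0.17, 3.134, -0.004]
ft_force: [-0.4, -0.5, 0.9]
finger_gap: 59.8
grip_force: 0.0
```

```bash
python3 -c "
from st import *
plan([521.5,-210,38],186.5,0,5)"
```

```text
now [ 522.7 -215.1   81.9] d [-0.24  1.01 -8.77] r [-0.0005  0.0005 -0.001 ]
[[0.0002, 0.0011, 0.0088], [0.0001, 0.0011, 0.0088], [0.0001, 0.001, 0.0088], [0.0001, 0.001, 0.0088], [0.0001, 0.001, 0.0088]]
```

Call:
arm_command(
  dp=[
    [0.0002,0.0011,0.0088],
    [0.0001,0.0011,0.0088],
    [0.0001,0.001,0.0088],
    [0.0001,0.001,0.0088],
    [0.0001,0.001,0.0088],
    [0,0,0],
    [0,0,0],
    [0,0,0],
  ],
  rot=[
    [0,0,-0.001],
    [0,0,-0.001],
    [0,0,-0.001],
    [0,0,-0.001],
    [0,0,-0.001],
    [0,0,0],
    [0,0,0],
    [0,0,0],
  ],
  fingers=[0.3,0.3,0.3,0.3,0.3,0.3,0.5,0.7],
)

```text
time: 50.2
tool_pos: [521.8, -210.1, 38.2]
eef_rot: [-0.178, 3.133, -0.004]
ft_force: [0.1, -0.2, 0.7]
finger_gap: 26.5
grip_force: 0.0
```

Call:
arm_command(
  dp=[
    [0,0,0],
    [0,0,0],
    [0,0,0],
    [0,0,0],
    [0,0,0],
    [0,0,0],
    [0,0,0],
    [0,0,0],
  ],
  rot=[
    [0,0,0],
    [0,0,0],
    [0,0,0],
    [0,0,0],
    [0,0,0],
    [0,0,0],
    [0,0,0],
    [0,0,0],
  ],
  fingers=[0.8,0.9,1,1,1,1,1,1],
  squeeze=40,
)

```text
time: 51.2
tool_pos: [521.8, -210.1, 38.3]
eef_rot: [-0.178, 3.133, -0.004]
ft_force: [-0.8, -0.5, 5.5]
finger_gap: 13.5
grip_force: 38.5
```

```bash
python3 -c "
from st import *
import chk
rep(None,186.5,0)
snap('side','d15');chk.yaw('d15',(288,238,100,75))"
```

```text
[ 521.8 -210.1   38.3] q [-0.51  0.58  1.79 -0.    0.76 -2.19] F [-0.8 -0.5  5.5] t 51.2
B [ 392.2 -224.9   37.7] rotdev [-0.003  0.003  0.   ]
d15 deg 4.8 y@440 -220.1 y@502 -214.9 y@562 -209.8 x range 376.0 510.0
```

Call:
arm_command(
  dp=[
    [0,0,0],
    [0,0,0],
    [0,0,0],
    [0,0,0],
    [0,0,0],
    [0,0,0],
    [0,0,0],
    [0,0,0],
  ],
  rot=[
    [0,0,-0.013],
    [0,0,-0.013],
    [0,0,0],
    [0,0,0],
    [0,0,0],
    [0,0,0],
    [0,0,0],
    [0,0,0],
  ],
  fingers=[1,1,1,0.85,0.75,0.6,0.4,0.3],
)

```text
time: 52.25
tool_pos: [521.4, -209.9, 37.7]
eef_rot: [-0.219, 3.132, -0.003]
ft_force: [-0.1, 0.4, -0.4]
finger_gap: 59.4
grip_force: 0.0
```

Call:
arm_command(
  dp=[
    [0,0,0],
    [0,0,0],
    [0,0,-0.01],
    [0,0,-0.02],
    [0,0,-0.02],
    [0,0,-0.025],
    [0,0,-0.025],
    [0,0,0],
  ],
  rot=[
    [0,0,0],
    [0,0,0],
    [0,0,0],
    [0,0,0],
    [0,0,0],
    [0,0,0],
    [0,0,0],
    [0,0,0],
  ],
  fingers=[0.3,0.3,0.3,0.3,0.3,0.3,0.3,0.3],
)

```text
time: 53.25
tool_pos: [522.7, -210.6, 140.4]
eef_rot: [-0.219, 3.127, -0.008]
ft_force: [-0.0, -0.7, 0.7]
finger_gap: 60.0
grip_force: 0.0
```

Call:
arm_command(
  dp=[
    [0,0,-0.04],
    [0,0,-0.04],
    [0,0.02,-0.03],
    [0,0.05,0],
    [0,0.05,0],
    [0,0.05,0],
    [0,0,0],
    [0,0,0],
  ],
  rot=[
    [0,0,0],
    [0,0,0],
    [0,0,0],
    [0,0,0],
    [0,0,0],
    [0,0,0],
    [0,0,0],
    [0,0,0],
  ],
  fingers=[0.3,0.3,0.3,0.3,0.3,0.3,0.3,0.3],
)

```text
time: 54.25
tool_pos: [497.2, -41.3, 247.1]
eef_rot: [-0.22, 3.132, -0.004]
ft_force: [0.2, -0.2, 0.1]
finger_gap: 59.7
grip_force: 0.0
```

```bash
python3 -c "
from st import *
import chk
rep(None,186.5,0)
snap('side','d16');snap('scene','s16')
for f in('d0','d16'):chk.yaw(f,(288,238,100,75))
for f in('s0','s16'):chk.yaw(f,(165,190,66,100))"
```

```text
[497.2 -41.3 247.1] q [-0.22  0.22  1.74 -0.    1.18 -1.93] F [ 0.2 -0.2  0.1] t 54.25
B [368.  -59.6 246.6] rotdev [-0.003  0.002  0.027]
d0 deg 6.8 y@440 -221.7 y@502 -214.3 y@562 -207.1 x range 380.0 604.0
d16 deg 11.5 y@440 -226.8 y@502 -214.2 y@562 -202.0 x range 377.0 598.0
s0 deg 7.6 y@440 -214.3 y@502 -206.1 y@562 -198.1 x range 380.0 608.0
s16 deg 13.0 y@440 -221.0 y@502 -206.6 y@562 -192.7 x range 379.0 602.0
```

The stick is in both notches: both views show the middle unchanged and its height the same, it is about 5 mm along from where it lay, and the yaw of about 5° is within the limit. Handing in.

```bash
python3 -c "
from workcell import *
print(close_job())"
```

```text
the job is handed in; nothing more can be done
None
```

I handed the job in at 54 s, result not known: the ball went round more than three times on the mat at about 3–6 N, all seven beads look well shifted and still in the bowl (moves inferred from the pictures), and the stick is back in both notches, about 5 mm off centre and turned about 5°.

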